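# Clear the brazing hearth and hang the dip basket

### The arm

A 6-joint arm with a two-finger parallel gripper is mounted at the origin on the work surface. World frame = base frame: x ahead of the robot, y to its left, z up, the work surface at z = 0. Lengths are in mm, angles in rad, forces in N, time in s.
With the tool pointing down it reaches from about 300 to 775 mm from the base axis. Payload 14.6 kg.
Tool frame: the origin (TCP) lies at the very end of the fingers, on their centre line; the grasp point (between the pads) lies 19 mm behind it; y points along the fingers, x is the direction in which the jaws open and shut, and the axes are right-handed (so a half turn about y gives the same grasp; the last joint's range is limited). The gripper opens to 85 mm and grips with 20 to 120 N. Pads are 22 mm wide; open, the fingers measure 114 mm over their backs; the gripper's body (76 mm by 85 mm) begins 54 mm behind the grasp point. The pads swing forward as they close: fully open they stand 13 mm farther back than shut.
Start: joints at [1.128, 0.3, 1.521, -0, 1.321, -0.067], TCP at [201.856, 511.609, 231.281] pointing down, gripper open.
Joint ranges: [-3.03, 3.03], [-0.79, 2.21], [0.23, 2.52], [-1.04, 4.18], [0, 3.07], [-2.55, 2.55]. Speed limits (rad/s): [2.22, 2.22, 2.57, 3.14, 3.14, 3.14].

### API

Orientations are given as [roll, pitch, yaw] about the fixed x, y, z axes, in that order (R = Rz(yaw) Ry(pitch) Rx(roll)).
In Python, from bench import bot, vision gives the robot as it stands. The module is installed in compiled form; this text tells all that it offers.
- The arm moves only by the tool drive_tool, never from a script. Its argument "targets" is a list that holds one entry, the list of rows, each a list of 7 numbers: the shift along the tool's x, y, z in m, then the turn, a rotation vector about the tool's x, y, z in rad, then the gripper's target within -1 to 1 (fully open at 1, half-way at 0, shut at -1). A call has 1 to 8 rows; each row shifts and turns the commanded pose from where the row before left it, along the tool's axes as they then stand; what a row does not reach is not made up. A row lasts 1/10 s, in which the tool goes at most 50 mm and 8.59 degrees, less where a joint would pass 70% of its speed; a pose out of reach is approached as far as the arm can. A call with a gripper value outside its range is refused whole. The fingers move at their own pace and stop on an object; "force" is the grip in N (left out, the last holds). Time passes only in rows, so rows that do not move let the fingers close. It gives the time, the measured TCP pose, the force and the opening at its end, in the units of the state.
- bot.state(): the state, without advancing time (a new reading comes with each control period).
- vision.get_image(name): name is "scene" or "top"; returns a dict with "img" (384x512x3 uint8, red, green, blue), "intrinsics" (3x3 intrinsics, pixels), "extrinsics" (4x4, takes a point from world to camera coordinates). Camera axes: x right, y up, looking along -z (the intrinsics and any distortion apply to the point x, -y, -z); pixel columns grow to the right and rows downward; lengths in mm; the calibration is good to about 2 mm. A picture is of the moment at which its call begins. There is no depth.
- bot.job_done(): hands the job in, once; it reports no verdict.
The state is a dict: "time_s": time; "qpos": joint angles; "joint_velocities": joint speeds; "joint_efforts": joint torques, N m; "eef_pos": TCP position; "eef_rot": TCP orientation; "ft_force": force on the tool from outside, world axes, zero at the start; "wrist_torque": the same for the moment, N m; "opening": opening from 0.0 (shut) to 1.0 (fully open).
Only numpy, scipy, OpenCV 4.12 (cv2) and the standard library are available. Lean on these libraries where they do the work, as an engineer would, in place of code of your own. Each camera call takes 0.05 s, during which the arm holds its last target.

### The job

Slide the flat aluminium plate out from under the hearth's slatted guard until at least 35 mm of its tab sticks out past the hearth's front edge, with the plate still lying on the hearth, and then lift it clear. Let the plate down into the dip basket while the basket stands on the bench, blade lying within the walls and tab out over the low front lip, and let go. Then hang the loaded basket by its bail on both prongs of the hanger, and leave it hanging there level; do not tip the basket over, and do not disturb the firebrick, jar or torch.

Things in the scene. Friction and masses are not known exactly. Their poses are not given: they have to be found in the camera images.
- hearth: Fixed hearth, 230 deep (x) by 190 wide (y), top at 70 mm. Origin: centre of its underside; x points from front (robot side) to rear. The top is two terracotta rails, each 68 wide, either side of a channel 54 wide (y = -27 to 27) and 30 deep that runs along x, open at front and rear.
- guard_edge (a point): Middle of the front edge, underside, of the hearth's slatted steel guard: 240 mm above the bench; axes as the hearth. The guard reaches from here 131 mm to the rear, full width (slats 14 wide, 25 gaps), on two 12 mm posts at the rear corners. It stops a gripper coming straight down on the plate's window; a tool leaning back to the robot by 35 to 45 degrees reaches under it.
- hearth_edge (a point): Middle of the hearth's front top edge (height 70 mm), axes as the hearth: the tab must end up well in front of it (at smaller hearth x).
- plate_mid (a point): Centre of the window in the loose aluminium plate's blade, half-way up its 4 mm thickness; about 150 g. x points away from the tab, z up. Blade 120 x 120 with a 56 x 56 window; a tab 40 wide runs from x = -60 to -105. It starts flat on the rails, window over the channel and under the guard, tab to the robot, all behind the front edge. A fingertip through the window can draw it forward.
- plate_tab (a point): Point on the plate's tab, x = -82 mm from plate_mid, half-way up the thickness; axes as the plate. Tab sides are at y = +/-20.
- basket_floor (a point): Point on the inner floor, right below the bail, of the loose steel dip basket (about 400 g), 25 mm above its underside, on skids; x points from its low front to its back, z up. Inside x = -69 to 83, y = +/-76. Side and back walls rise 45 mm above this floor, the front lip (x = -69 to -73) only 10 mm. The bail is fixed upright at x = 0: uprights at y = +/-84, top bar 162 mm above the floor.
- basket_bar (a point): Middle of the basket's bail top bar, on the bar's axis, 187 mm above the basket's underside; bar 10 mm round along the basket's y, straight for y = -70 to 70. Axes as the basket.
- hanger_seat (a point): Fixed hanger: point midway between its two prongs where the bail bar's middle lies when hung, 234 mm above the bench, 9 above the prongs' axis. x runs along the prongs from free ends to column, z up. Prongs 8 mm round, level, at y = +/-45; upturned ends at x = -35 to -45 rise 13 mm above this point. Cross bar and column begin at x = 105, no higher than this point; foot 12 thick, x = 103 to 193.
- firebrick: Bystander: loose terracotta firebrick, 64 x 115 x 50 mm, origin under its centre. Leave alone.
- flux: Bystander: closed jar, 72 mm across, 85 high, origin under its centre. Leave alone.
- torch: Bystander: hand torch lying on the bench, about 240 long, 28 thick, red handle; origin under the middle. Leave alone.
There are look-alikes about, which are no part of the job. Of the things that look like the part that bears plate_mid, the middle-sized one is meant.

How it is judged (in metres and radians):
On the way, in this order (a step that is already met when the one before it is completed fails the run):
1. the plate lies on the hearth with its tab out in front of the front edge (the tab point at least 10 mm past the edge, so 33 mm of tab overhangs) (x of plate_tab in the frame of hearth_edge below -0.01 m and z of plate_mid in the frame of hearth_edge between -0.002 and 0.007 m and angle between plate_mid's own z axis and vertical below 0.08 rad), for 0.1 s.
2. the plate is lifted clear: held by the fingers, off the hearth, its middle at least 20 mm above the hearth's top (height (world z) of plate_mid above 0.09 m and contact force between plate and the fingers above 0.5 N and contact force between plate and hearth below 0.1 N), for 0.1 s.
3. the plate lies in the basket (middle within 25 mm each way of the floor point below the bail), tab to the front, released, with the basket standing on the bench (x of plate_mid in the frame of basket_floor between -0.025 and 0.025 m and y of plate_mid in the frame of basket_floor between -0.025 and 0.025 m and z of plate_mid in the frame of basket_floor below 0.015 m and x of plate_tab in the frame of basket_floor below -0.05 m and contact force between plate and the fingers below 0.1 N and height (world z) of basket_floor below 0.03 m), for 0.2 s.
At the end, for the whole second after the job is handed in: The plate lies in the basket: middle within 25 mm each way of the floor point below the bail, under 15 mm above the floor, tab over the front lip. The basket hangs still, bail on both prongs (height within 6 mm) between upturned ends and column, within 35 mm of centre across and 14 deg of level (x of plate_mid in the frame of basket_floor between -0.025 and 0.025 m and y of plate_mid in the frame of basket_floor between -0.025 and 0.025 m and z of plate_mid in the frame of basket_floor between 0 and 0.015 m and x of plate_tab in the frame of basket_floor below -0.05 m and x of basket_bar in the frame of hanger_seat between -0.04 and 0.1 m and y of basket_bar in the frame of hanger_seat between -0.035 and 0.035 m and z of basket_bar in the frame of hanger_seat between -0.005 and 0.006 m and angle between basket_floor's own z axis and vertical below 0.25 rad and contact force between basket and hanger above 1 N and linear speed of basket below 0.05 m/s and angular speed of basket below 0.5 rad/s); the robot touches nothing.
It fails at once if the basket is tipped by more than 40 degrees (angle between basket_floor's own z axis and vertical above 0.7 rad).
It fails at once if a bystander (firebrick, jar, torch) is moved by more than 30 mm (distance of any of firebrick, flux, torch from where it was at the start of the episode above 0.03 m).
It also fails if it takes over 72 s, if anything falls off the work surface, if the arm or the gripper's body presses on something with over 40 N, if the wrist force passes 120 N, or if a joint passes its speed limit or range.

## Working session

There is one attempt and no reset: what is moved stays moved. The work goes in short steps, Python scripts to look and compute and a tool call to move; the robot and the scene stay as the last step left them, time stands still between calls to the robot, and variables do not carry over. Pictures are saved under pics/ and viewed, and the job is handed in when it is done.

Besides the shell and the picture viewer there is one more tool, called after "Emit:" by a JSON object that holds its "name" and its "arguments". drive_tool: Moves the arm, as the interface text tells. Its arguments: {"type":"object","properties":{"targets":{"type":"array"},"force":{"type":"number"}},"required":["targets"]}

```bash
mkdir -p pics; cat > h.py <<'E'
import numpy as np, cv2
from bench import bot, vision
def grab(name, fn):
    d=vision.get_image(name); im=np.array(d["img"]); 
    cv2.imwrite(f"pics/{fn}.png", im[:,:,::-1]); np.savez(f"pics/{fn}.npz",img=im,K=np.array(d["intrinsics"]),E=np.array(d["extrinsics"])); return d
def load(fn):
    z=np.load(f"pics/{fn}.npz"); return z["img"],z["K"],z["E"]
def proj(fn,P):
    _,K,E=load(fn); P=np.atleast_2d(P).astype(float); c=P@E[:3,:3].T+E[:3,3]; q=np.c_[c[:,0],-c[:,1],-c[:,2]]@K.T; return q[:,:2]/q[:,2:]
def unproj(fn,uv,z):
    _,K,E=load(fn); uv=np.atleast_2d(uv).astype(float); r=np.c_[uv,np.ones(len(uv))]@np.linalg.inv(K).T; r=np.c_[r[:,0],-r[:,1],-r[:,2]]
    R=E[:3,:3]; o=-R.T@E[:3,3]; d=r@R; z=np.broadcast_to(z,(len(uv),)); return o+d*((z-o[2])/d[:,2])[:,None]
def crop(fn,x0,y0,x1,y1,s,out):
    im=load(fn)[0][y0:y1,x0:x1,::-1]; cv2.imwrite(f"pics/{out}.png",cv2.resize(im,None,fx=s,fy=s,interpolation=cv2.INTER_CUBIC))
E
python3 - <<'E'
from h import *
for n in("scene","top"):
    d=grab(n,n+"0"); print(d.keys()); print(np.round(d["intrinsics"],2)); print(np.round(d["extrinsics"],4))
print(bot.state())
E
```

```text
dict_keys(['img', 'intrinsics', 'extrinsics'])
[[403.43   0.   258.13]
 [  0.   403.43 192.76]
 [  0.     0.     1.  ]]
[[ 5.4600000e-01  8.3780000e-01  4.0000000e-04 -2.4706440e+02]
 [-6.4060000e-01  4.1710000e-01  6.4470000e-01  2.2762280e+02]
 [ 5.4000000e-01 -3.5230000e-01  7.6440000e-01 -1.6092735e+03]
 [ 0.0000000e+00  0.0000000e+00  0.0000000e+00  1.0000000e+00]]
dict_keys(['img', 'intrinsics', 'extrinsics'])
[[365.85   0.   254.48]
 [  0.   365.85 193.9 ]
 [  0.     0.     1.  ]]
[[-3.0000000e-04 -9.9970000e-01  2.3000000e-02 -4.1007900e+01]
 [ 9.9670000e-01  1.6000000e-03  8.1600000e-02 -5.1709840e+02]
 [-8.1600000e-02  2.3000000e-02  9.9640000e-01 -1.2316346e+03]
 [ 0.0000000e+00  0.0000000e+00  0.0000000e+00  1.0000000e+00]]
{'time_s': 0.1, 'qpos': array([ 1.12838631e+00,  3.00405995e-01,  1.52153132e+00,  2.66548024e-05,
        1.32071227e+00, -6.65768941e-02]), 'joint_velocities': array([ 0.00092512, -0.00020518, -0.00261487,  0.0020511 , -0.002362  ,
        0.0015593 ]), 'joint_efforts': array([ 1.80038478e-03, -5.44380963e+01, -3.62367010e+01, -5.75021545e-05,
        3.05503498e-03, -1.67557539e-05]), 'eef_pos': array([201.76817125, 511.42070415, 230.77808277]), 'eef_rot': array([-1.57070025e+00,  1.05286372e-03,  1.19495665e+00]), 'ft_force': array([-0.19131684,  0.23857741,  0.63465842]), 'wrist_torque': array([-0.0084951 , -0.0257007 ,  0.00103633]), 'opening': 0.9993721120075875}
```

View pics/scene0.png

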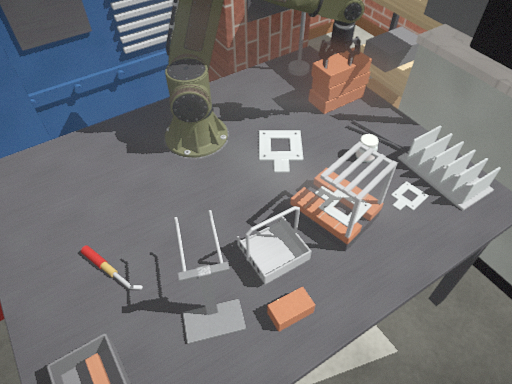

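View pics/top0.png

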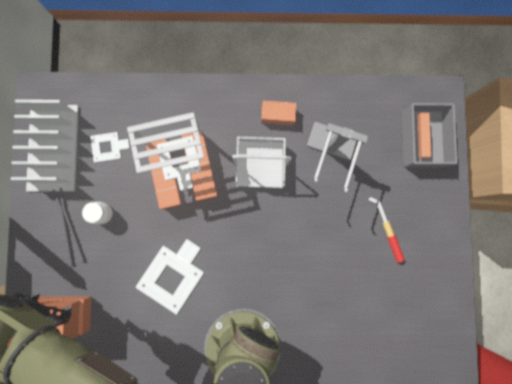

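```bash
python3 - <<'E'
from h import *
crop("top0",110,100,320,220,3.8,"c1"); crop("scene0",225,135,405,285,4,"c2"); crop("top0",290,110,410,210,5,"c3"); crop("scene0",160,195,320,345,4,"c4")
E
```

```text
(no output)
```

View pics/c1.png

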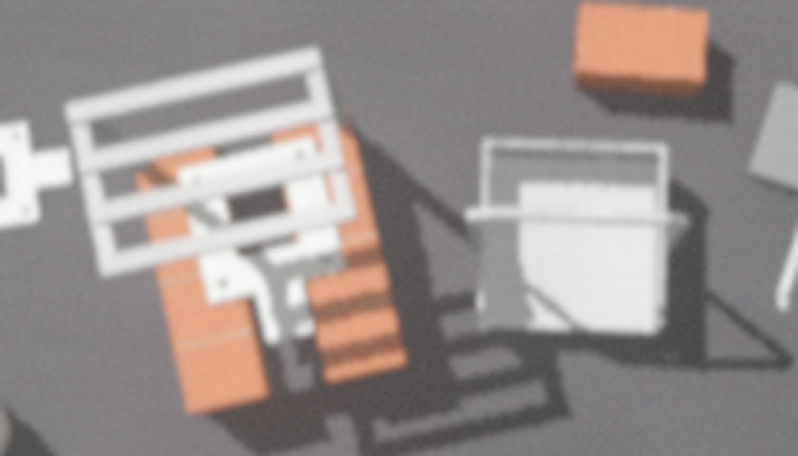

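View pics/c2.png

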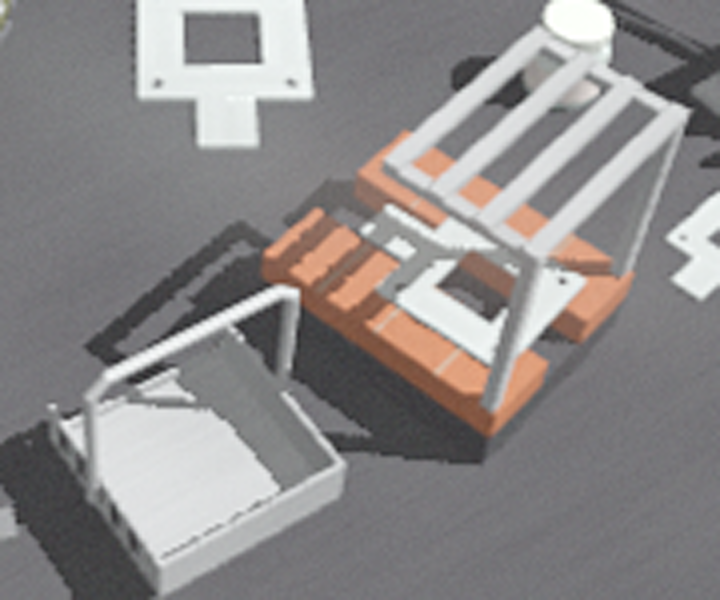

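View pics/c3.png

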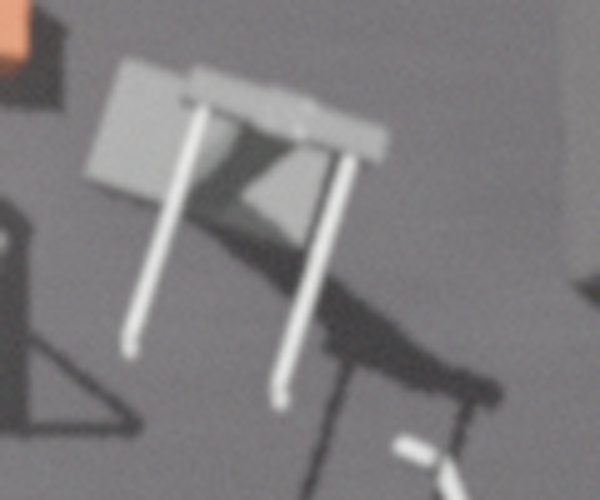

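View pics/c4.png

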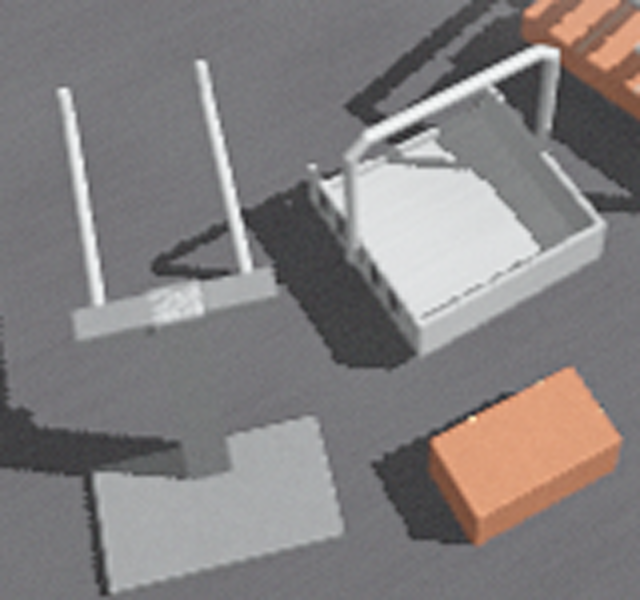

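```bash
cat > fit.py <<'E'
from h import *
from scipy.optimize import least_squares
def fit(name,pts,x0,show=True):
    # pts: (img, u,v, local xyz z=world height)
    def T(p,L): c,s=np.cos(p[2]),np.sin(p[2]); return np.array([p[0]+c*L[0]-s*L[1],p[1]+s*L[0]+c*L[1],L[2]])
    def f(p): return np.concatenate([proj(i,T(p,L))[0]-[u,v] for i,u,v,L in pts])
    r=least_squares(f,x0,loss="soft_l1",x_scale=[100,100,1]); 
    if show: print(name,np.round(r.x,3)); print(np.round(r.fun.reshape(-1,2),1).tolist())
    return r.x
def C1(u,v): return ("top0",110+u/3.8-.37,100+v/3.8-.37)
def C2(u,v): return ("scene0",225+u/4-.37,135+v/4-.37)
def C3(u,v): return ("top0",290+u/5-.4,110+v/5-.4)
def C4(u,v): return ("scene0",160+u/4-.37,195+v/4-.37)
if __name__=="__main__":
    for n in("scene0","top0"):
        _,K,E=load(n); print(n,np.round(-E[:3,:3].T@E[:3,3]))
    H=[(*C1(188,412),(-115,95,70)),(*C1(268,398),(-115,27,70)),(*C1(325,382),(-115,-27,70)),(*C1(408,362),(-115,-95,70)),
     (*C2(322,212),(-115,-27,70)),(*C2(265,258),(-115,-95,70)),(*C2(492,415),(115,-95,70)),(*C2(408,133),(-115,95,70)),(*C2(632,278),(115,95,70))]
    fit("hearth",H,[500,100,.2])
    P=[(*C1(178,170),(60,60,74)),(*C1(310,138),(60,-60,74)),(*C1(212,302),(-60,60,74)),(*C1(345,270),(-60,-60,74)),
     (*C2(388,205),(-105,20,74)),(*C2(362,232),(-105,-20,74)),(*C2(585,278),(60,60,74)),(*C2(490,362),(60,-60,74)),(*C2(390,298),(-60,-60,74))]
    fit("plate",P,[500,100,.2])
    B=[(*C1(483,140),(87,80,70)),(*C1(667,147),(87,-80,70)),(*C1(470,215),(0,86,187)),(*C1(688,217),(0,-86,187)),
       (*C2(345,462),(87,80,70)),(*C2(160,565),(87,-80,70)),(*C2(295,287),(0,84,187)),(*C2(92,392),(0,-84,187))]
    fit("basket",B,[600,-50,0])
    G=[(*C3(130,354),(-40,45,234)),(*C3(280,404),(-40,-45,234)),(*C3(203,110),(105,45,229)),(*C3(350,155),(105,-45,229)),
       (*C4(64,92),(-40,45,240)),(*C4(202,64),(-40,-45,240)),(*C4(98,303),(105,45,229)),(*C4(247,270),(105,-45,229))]
    fit("hanger",G,[600,-250,-.3])
    G=[g if g[0]=="top0" else (*g[:3],(g[3][0],-g[3][1],g[3][2])) for g in G]
    print("flip");fit("hanger",G,[600,-250,-.3])
E
python3 fit.py
```

```text
scene0 [1150. -455. 1084.]
top0 [ 415.  -12. 1270.]
hearth [6.00331e+02 2.04846e+02 2.25000e-01]
[[-0.0, -0.2], [-0.6, -1.2], [0.6, -0.6], [-0.9, 0.1], [-1.7, -0.8], [-0.9, -1.0], [0.3, 1.0], [-0.6, -0.2], [0.3, -0.4]]
plate [6.32753e+02 2.11614e+02 2.59000e-01]
[[-0.4, 0.2], [0.3, -0.3], [-0.6, 0.5], [0.0, -0.3], [0.1, -0.2], [-0.7, -0.1], [0.1, 0.7], [2.8, 2.5], [-3.9, -2.2]]
basket [ 6.16312e+02 -5.85300e+01 -1.80000e-02]
[[-0.1, 0.1], [-0.6, -0.6], [-0.3, -0.4], [-0.4, 0.3], [-0.1, 0.8], [0.2, 1.1], [-0.8, -0.5], [-0.9, -0.8]]
hanger [ 5.65357e+02 -2.65878e+02 -3.27000e-01]
[[-0.1, -1.1], [-0.3, -1.0], [0.2, 1.1], [0.1, 2.0], [34.0, -4.8], [-34.9, 9.0], [36.3, -8.6], [-38.1, 7.8]]
flip
hanger [ 5.65719e+02 -2.65227e+02 -3.17000e-01]
[[-0.3, -1.0], [-0.4, -1.2], [-0.4, 1.0], [-0.4, 1.6], [-0.2, 2.2], [-0.4, 2.1], [-0.1, -0.4], [-0.3, -0.6]]
```

```bash
cat > ov.py <<'E'
from h import *
from fit import *
def W(p,L): L=np.atleast_2d(L).astype(float); c,s=np.cos(p[2]),np.sin(p[2]); return np.c_[p[0]+c*L[:,0]-s*L[:,1],p[1]+s*L[:,0]+c*L[:,1],L[:,2]]
def rect(x0,x1,y0,y1,z): return [(x0,y0,z),(x1,y0,z),(x1,y1,z),(x0,y1,z),(x0,y0,z)]
def plate_lines(z=74): return [rect(-60,60,-60,60,z),rect(-28,28,-28,28,z),rect(-105,-60,-20,20,z)]
HL=[rect(-115,115,27,95,70),rect(-115,115,-95,-27,70),rect(-48.6,82,-95,95,240)]
BL=[rect(-73,87,-80,80,70),rect(-69,83,-76,76,25),[(0,-84,70),(0,-84,187),(0,84,187),(0,84,70)]]
GL=[[(-40,45,247),(-40,45,225),(105,45,225)],[(-40,-45,247),(-40,-45,225),(105,-45,225)],rect(103,193,-80,80,12)]
def overlay(fn,items,box,s,out):
    x0,y0,x1,y1=box; im=cv2.resize(np.ascontiguousarray(load(fn)[0][y0:y1,x0:x1,::-1]),None,fx=s,fy=s,interpolation=cv2.INTER_CUBIC)
    for p,L,col in items:
        for l in L:
            q=(proj(fn,W(p,l))-[x0,y0]+.5)*s
            cv2.polylines(im,[np.round(q*16).astype(int)],False,col,1,cv2.LINE_AA,4)
    cv2.imwrite(f"pics/{out}.png",im)
E
python3 - <<'E'
from ov import *
G=[(*C3(130,356),(-45,45,243)),(*C3(280,406),(-45,-45,243)),(*C3(203,110),(105,45,229)),(*C3(350,155),(105,-45,229)),
       (*C4(64,90),(-40,-45,247)),(*C4(202,62),(-40,45,247)),(*C4(98,303),(105,-45,229)),(*C4(247,270),(105,45,229))]
g=fit("hanger",G,[600,-250,-.3])
h=[600.3,204.8,.225]; p=[632.8,211.6,.259]; b=[616.3,-58.5,-.018]
it=[(h,HL,(0,255,0)),(p,plate_lines(),(255,0,255)),(b,BL,(255,255,0)),(g,GL,(0,0,255))]
overlay("top0",it,(115,100,385,220),2.9,"o1"); overlay("scene0",it,(165,130,405,345),3,"o2")
E
```

```text
hanger [ 5.66692e+02 -2.64920e+02 -3.22000e-01]
[[-0.4, -0.6], [-0.3, -0.5], [-0.3, 0.7], [-0.4, 1.4], [-0.3, 1.2], [-0.3, 1.2], [-0.0, -0.2], [-0.2, -0.3]]
```

View pics/o1.png

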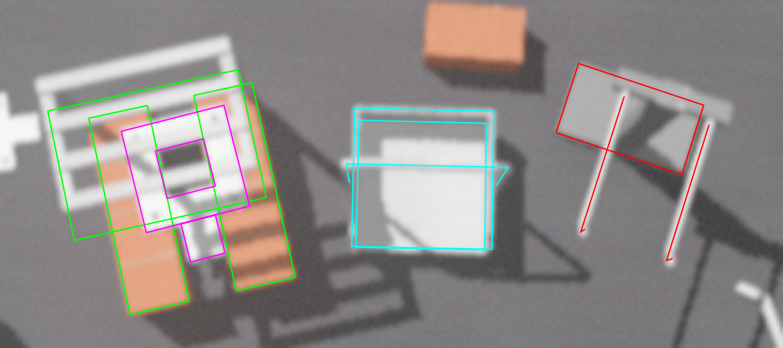

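View pics/o2.png

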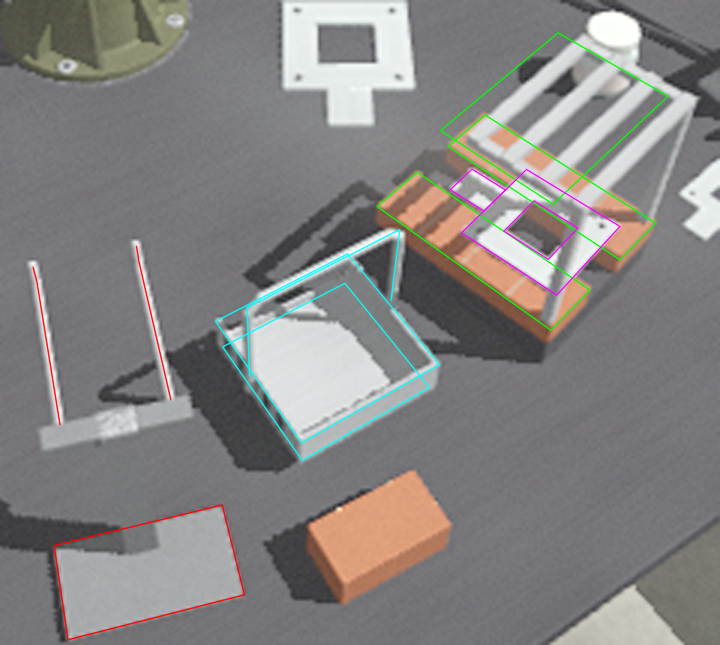

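```bash
python3 - <<'E'
from ov import *
h=[600.3,204.8,.225]; p=[632.8,211.6,.259]
gd=[rect(-16,115,-95,95,240)]
it=[(h,HL[:2],(0,255,0)),(h,gd,(255,0,0)),(p,plate_lines(),(255,0,255))]
overlay("top0",it,(120,105,225,215),5.4,"o1b"); overlay("scene0",it,(285,140,400,245),5.6,"o2b")
E
```

```text
(no output)
```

View pics/o1b.png

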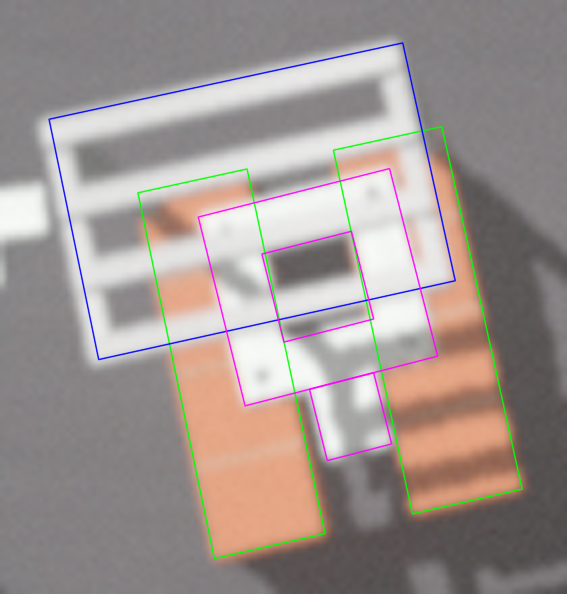

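View pics/o2b.png

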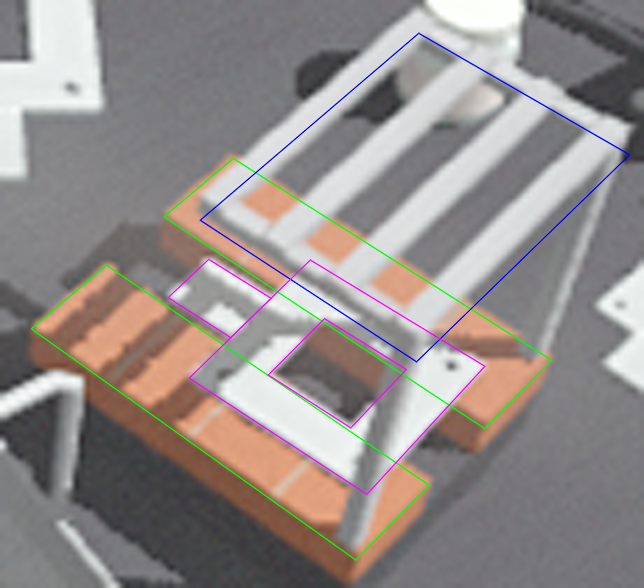

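```bash
cat > mv.py <<'E'
from ov import *
from scipy.spatial.transform import Rotation as Ro
import json,sys
def R0(s): return Ro.from_euler("xyz",s["eef_rot"])
def tool(psi,lean,flip=1):
    "approach leaning: tip points forward along psi by lean; jaw axis lateral to psi"
    a=np.array([np.sin(lean)*np.cos(psi),np.sin(lean)*np.sin(psi),-np.cos(lean)]); x=flip*np.array([-np.sin(psi),np.cos(psi),0]); return Ro.from_matrix(np.c_[x,a,np.cross(x,a)])
def plan(pos,R,n,g,cur=None,quant=1e-3):
    s=bot.state()
    p,r=(np.array(s["eef_pos"]),R0(s)) if cur is None else cur
    d=np.array(pos)-p; dr=(r.inv()*R).as_rotvec(); rows=[]
    w=np.round(dr/n,3)
    pc,rc=p.copy(),r
    for i in range(n):
        tgt=p+d*(i+1)/n
        sh=np.round(rc.inv().apply(tgt-pc)/1000,4)
        rows.append([*sh.tolist(),*(w+0.).tolist(),g]); pc=pc+rc.apply(sh*1000); rc=rc*Ro.from_rotvec(w)
    for i in range(0,n,8): print(json.dumps([rows[i:i+8]]).replace(" ",""))
    print("end",np.round(pc,1),np.round(rc.as_euler("xyz"),3),"maxw",np.linalg.norm(w))
    return pc,rc
def st():
    s=bot.state(); print({k:np.round(s[k],3).tolist() for k in("time_s","eef_pos","eef_rot","qpos","ft_force","opening")})
E
python3 - <<'E'
from mv import *
psi=.259; a=np.radians(40)
wc=np.array([632.8,211.6,72]); A=tool(psi,a).apply([0,1,0])
print(A)
plan(wc-150*A,tool(psi,a),24,-1)
E
```

```text
[ 0.62134844  0.16462693 -0.76604444]
[[[-0.0074,0.0018,-0.0181,-0.028,-0.025,-0.009,-1],[-0.0079,0.0023,-0.0178,-0.028,-0.025,-0.009,-1],[-0.0083,0.0027,-0.0175,-0.028,-0.025,-0.009,-1],[-0.0088,0.0031,-0.0172,-0.028,-0.025,-0.009,-1],[-0.0093,0.0035,-0.017,-0.028,-0.025,-0.009,-1],[-0.0097,0.0039,-0.0165,-0.028,-0.025,-0.009,-1],[-0.0101,0.0042,-0.0163,-0.028,-0.025,-0.009,-1],[-0.0106,0.0046,-0.0158,-0.028,-0.025,-0.009,-1]]]
[[[-0.0111,0.005,-0.0154,-0.028,-0.025,-0.009,-1],[-0.0114,0.0052,-0.015,-0.028,-0.025,-0.009,-1],[-0.0119,0.0056,-0.0146,-0.028,-0.025,-0.009,-1],[-0.0123,0.0059,-0.0141,-0.028,-0.025,-0.009,-1],[-0.0127,0.0061,-0.0136,-0.028,-0.025,-0.009,-1],[-0.0131,0.0064,-0.0132,-0.028,-0.025,-0.009,-1],[-0.0134,0.0067,-0.0126,-0.028,-0.025,-0.009,-1],[-0.0138,0.0069,-0.012,-0.028,-0.025,-0.009,-1]]]
[[[-0.0142,0.007,-0.0116,-0.028,-0.025,-0.009,-1],[-0.0146,0.0073,-0.011,-0.028,-0.025,-0.009,-1],[-0.0148,0.0074,-0.0104,-0.028,-0.025,-0.009,-1],[-0.0152,0.0076,-0.0098,-0.028,-0.025,-0.009,-1],[-0.0155,0.0077,-0.0092,-0.028,-0.025,-0.009,-1],[-0.0158,0.0078,-0.0086,-0.028,-0.025,-0.009,-1],[-0.016,0.0079,-0.008,-0.028,-0.025,-0.009,-1],[-0.0164,0.008,-0.0073,-0.028,-0.025,-0.009,-1]]]
end [539.6 186.9 186.9] [-2.265e+00  2.000e-03  1.820e+00] maxw 0.03860051813123756
```

Emit:
{"name": "drive_tool", "arguments": {"targets": [[[-0.011,0.003,-0.027,-0.042,-0.038,-0.013,-1],[-0.012,0.004,-0.026,-0.042,-0.038,-0.013,-1],[-0.013,0.005,-0.026,-0.042,-0.038,-0.013,-1],[-0.014,0.006,-0.025,-0.042,-0.038,-0.013,-1],[-0.015,0.006,-0.024,-0.042,-0.038,-0.013,-1],[-0.016,0.007,-0.023,-0.042,-0.038,-0.013,-1],[-0.017,0.008,-0.022,-0.042,-0.038,-0.013,-1],[-0.018,0.008,-0.021,-0.042,-0.038,-0.013,-1]]]}}

```text
time_s: 0.9
eef_pos: [369.5, 350.6, 208.4]
eef_rot: [-1.919, -0.049, 1.513]
ft_force: [0.4, 0.7, -0.1]
opening: 0.001
```

```bash
python3 - <<'E'
from mv import *
psi=.259; a=np.radians(40)
wc=np.array([632.8,211.6,72]); T=tool(psi,a); A=T.apply([0,1,0])
plan(wc-150*A,T,8,-1); st()
E
```

```text
[[[-0.0193,0.0093,-0.0205,-0.042,-0.038,-0.015,-1],[-0.0202,0.0098,-0.0193,-0.042,-0.038,-0.015,-1],[-0.0211,0.0103,-0.0181,-0.042,-0.038,-0.015,-1],[-0.0218,0.0107,-0.0169,-0.042,-0.038,-0.015,-1],[-0.0227,0.0111,-0.0155,-0.042,-0.038,-0.015,-1],[-0.0234,0.0113,-0.0142,-0.042,-0.038,-0.015,-1],[-0.0241,0.0116,-0.0128,-0.042,-0.038,-0.015,-1],[-0.0247,0.0117,-0.0114,-0.042,-0.038,-0.015,-1]]]
end [539.6 186.9 186.8] [-2.267e+00 -2.000e-03  1.835e+00] maxw 0.05859180830116101
{'time_s': 0.9, 'eef_pos': [369.507, 350.564, 208.42], 'eef_rot': [-1.919, -0.049, 1.513], 'qpos': [0.796, 0.107, 1.845, -0.285, 0.939, -0.568], 'ft_force': [0.403, 0.684, -0.085], 'opening': 0.001}
```

Emit:
{"name": "drive_tool", "arguments": {"targets": [[[-0.019,0.009,-0.02,-0.042,-0.038,-0.015,-1],[-0.02,0.01,-0.019,-0.042,-0.038,-0.015,-1],[-0.021,0.01,-0.018,-0.042,-0.038,-0.015,-1],[-0.022,0.011,-0.017,-0.042,-0.038,-0.015,-1],[-0.023,0.011,-0.016,-0.042,-0.038,-0.015,-1],[-0.023,0.011,-0.014,-0.042,-0.038,-0.015,-1],[-0.024,0.012,-0.013,-0.042,-0.038,-0.015,-1],[-0.025,0.012,-0.011,-0.042,-0.038,-0.015,-1]]]}}

```text
time_s: 1.7
eef_pos: [538.4, 187.5, 186.4]
eef_rot: [-2.266, -0.002, 1.833]
ft_force: [-0.2, 1.1, 0.3]
opening: -0.001
```

```bash
python3 - <<'E'
from mv import *
psi=.259; a=np.radians(40)
wc=np.array([632.8,211.6,72]); T=tool(psi,a); A=T.apply([0,1,0])
c=plan(wc-70*A,T,6,-1); plan(wc+15.7*A,T,6,-1,cur=c); st()
E
```

```text
[[[-0.0002,0.0134,-0.0002,-0.001,0.0,0.001,-1],[-0.0002,0.0134,-0.0002,-0.001,0.0,0.001,-1],[-0.0002,0.0133,-0.0002,-0.001,0.0,0.001,-1],[-0.0001,0.0134,-0.0002,-0.001,0.0,0.001,-1],[-0.0002,0.0134,-0.0002,-0.001,0.0,0.001,-1],[-0.0001,0.0134,-0.0002,-0.001,0.0,0.001,-1]]]
end [589.4 200.1 125.6] [-2.272  0.003  1.829] maxw 0.001414213562373095
[[[0.0,0.0143,0.0,0.0,0.0,0.0,-1],[0.0001,0.0143,0.0001,0.0,0.0,0.0,-1],[0.0,0.0142,0.0,0.0,0.0,0.0,-1],[0.0,0.0143,0.0001,0.0,0.0,0.0,-1],[0.0001,0.0143,0.0,0.0,0.0,0.0,-1],[0.0,0.0143,0.0001,0.0,0.0,0.0,-1]]]
end [642.6 214.2  59.9] [-2.272  0.003  1.829] maxw 0.0
{'time_s': 1.7, 'eef_pos': [538.369, 187.521, 186.397], 'eef_rot': [-2.266, -0.002, 1.833], 'qpos': [0.273, 0.122, 1.997, -0.018, 0.328, -1.544], 'ft_force': [-0.151, 1.093, 0.277], 'opening': -0.001}
```

Emit:
{"name": "drive_tool", "arguments": {"targets": [[[0,0.015,0,0,0,0,-1],[0,0.015,0,0,0,0,-1],[0,0.015,0,0,0,0,-1],[0,0.015,0,0,0,0,-1],[0,0.015,0,0,0,0,-1],[0,0.015,0,0,0,0,-1],[0,0.015,0,0,0,0,-1],[0,0.01,0,0,0,0,-1]]]}}

```text
time_s: 2.5
eef_pos: [608.6, 207.9, 96.8]
eef_rot: [-2.263, -0.003, 1.832]
ft_force: [-0.1, 0.0, 0.1]
opening: 0.002
```

```bash
python3 - <<'E'
from mv import *
grab("scene","s1");grab("top","t1"); st()
p=[632.8,211.6,.259]
overlay("top1" if 0 else "t1",[(p,plate_lines(),(255,0,255))],(120,105,225,215),5.4,"o3"); overlay("s1",[(p,plate_lines(),(255,0,255))],(285,100,400,245),4,"o4")
E
```

```text
{'time_s': 2.6, 'eef_pos': [608.424, 207.876, 96.729], 'eef_rot': [-2.262, -0.003, 1.832], 'qpos': [0.275, 0.421, 1.86, -0.035, 0.169, -1.524], 'ft_force': [-0.294, 0.022, -0.172], 'opening': -0.001}
```

View pics/o3.png

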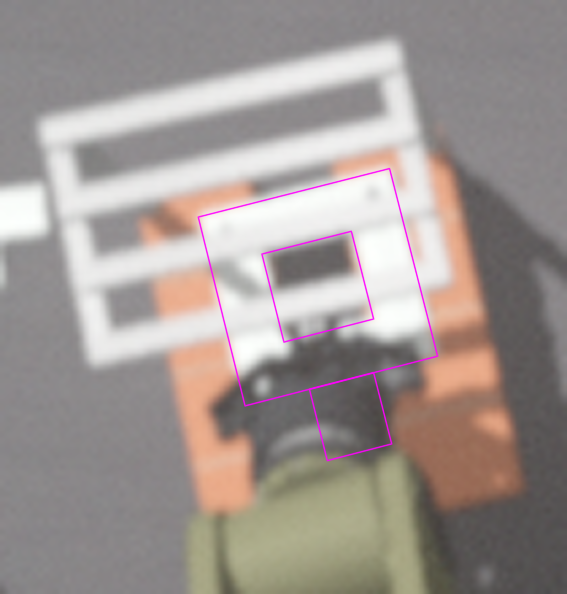

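View pics/o4.png

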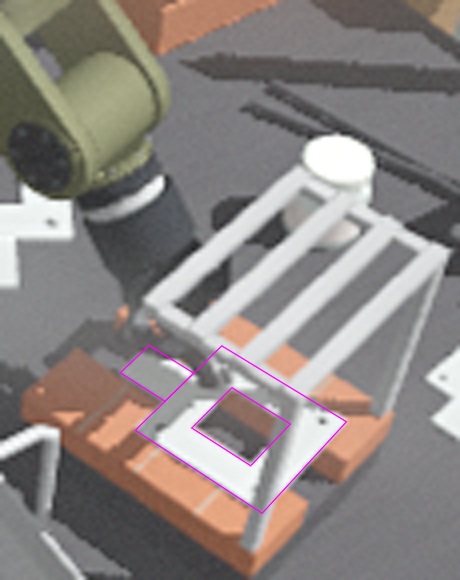

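Emit:
{"name": "drive_tool", "arguments": {"targets": [[[0,0.008,0,0,0,0,-1],[0,0.008,0,0,0,0,-1],[0,0.008,0,0,0,0,-1],[0,0.008,0,0,0,0,-1],[0,0.008,0,0,0,0,-1],[0,0.007,0,0,0,0,-1],[0,0,0,0,0,0,-1]]]}}

```text
time_s: 3.3
eef_pos: [637.6, 215.8, 60.9]
eef_rot: [-2.263, -0.003, 1.832]
ft_force: [-0.6, 0.3, 0.8]
opening: 0.001
```

```bash
python3 - <<'E'
from mv import *
st(); grab("scene","s2"); crop("s2",285,100,400,245,4,"c5")
s=bot.state(); r=R0(s); print("tool comps of -psi dir per 100mm", r.inv().apply([-100*np.cos(.24),-100*np.sin(.24),0]))
E
```

```text
{'time_s': 3.3, 'eef_pos': [637.642, 215.83, 60.889], 'eef_rot': [-2.263, -0.003, 1.832], 'qpos': [0.274, 0.539, 1.785, -0.044, 0.126, -1.515], 'ft_force': [-0.611, 0.274, 0.812], 'opening': 0.001}
tool comps of -psi dir per 100mm [  2.11912222 -63.81069368  76.96560721]
```

View pics/c5.png

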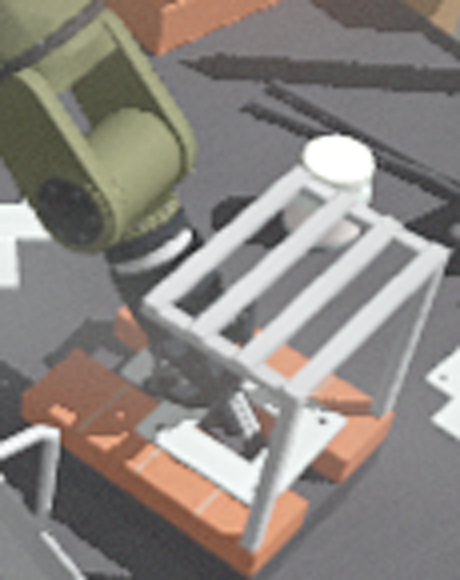

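Emit:
{"name": "drive_tool", "arguments": {"targets": [[[0,-0.0064,0.0077,0,0,0,-1],[0,-0.0064,0.0077,0,0,0,-1],[0,-0.0064,0.0077,0,0,0,-1],[0,-0.0064,0.0077,0,0,0,-1],[0,-0.0064,0.0077,0,0,0,-1],[0,-0.0064,0.0077,0,0,0,-1],[0,-0.0064,0.0077,0,0,0,-1]]]}}

```text
time_s: 4.05
eef_pos: [569.0, 197.5, 62.1]
eef_rot: [-2.264, -0.004, 1.832]
ft_force: [1.3, 0.9, 0.0]
opening: 0.003
```

```bash
python3 - <<'E'
from mv import *
st(); grab("scene","s3"); crop("s3",260,130,400,245,5,"c6")
E
```

```text
{'time_s': 4.05, 'eef_pos': [569.043, 197.528, 62.079], 'eef_rot': [-2.264, -0.004, 1.832], 'qpos': [0.276, 0.421, 1.981, -0.144, 0.047, -1.413], 'ft_force': [1.301, 0.905, 0.047], 'opening': 0.003}
```

View pics/c6.png

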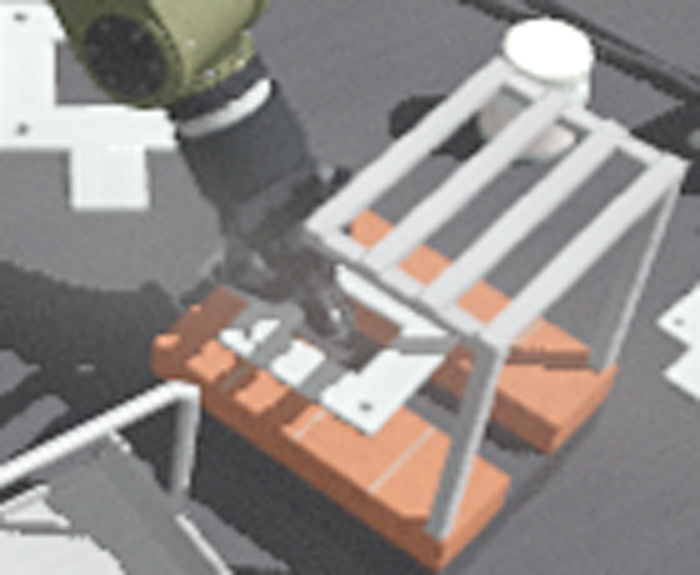

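```bash
python3 - <<'E'
from mv import *
grab("top","t3")
p=[632.8-62,211.6-15,.259]
for fn,box,s,o in(("t3",(130,120,240,220),5.5,"o5"),("s3",(270,150,380,245),6,"o6")): overlay(fn,[(p,plate_lines(),(255,0,255))],box,s,o)
E
```

View pics/o5.png

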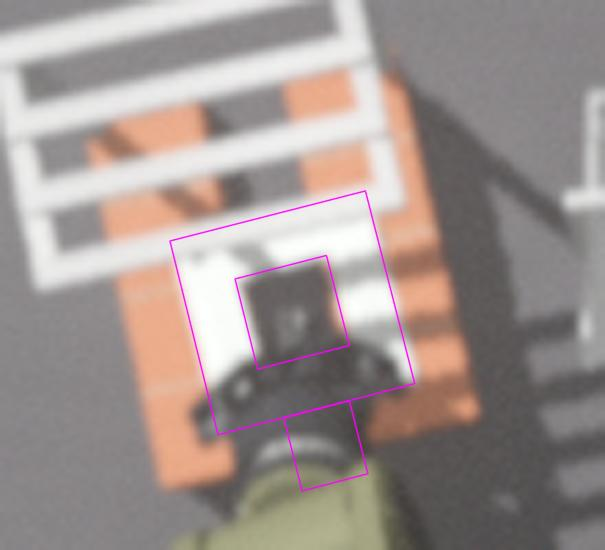

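View pics/o6.png

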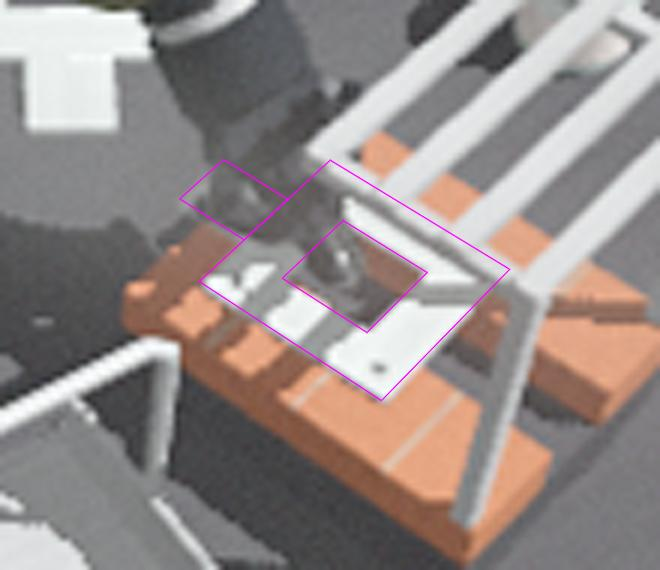

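Emit:
{"name": "drive_tool", "arguments": {"targets": [[[0,-0.0064,0.0077,0.04,0,0,-1],[0,-0.0062,0.0079,0.04,0,0,-1],[0,-0.0059,0.0081,0.04,0,0,-1],[0,0,0,0,0,0,-1],[0,0,0,0,0,0,-1]]]}}

```text
time_s: 4.65
eef_pos: [541.0, 190.0, 62.2]
eef_rot: [-2.145, -0.003, 1.832]
ft_force: [-0.2, 0.1, -0.1]
opening: -0.001
```

```bash
python3 - <<'E'
from mv import *
st(); grab("scene","s4"); grab("top","t4")
p=[632.8-62-27,211.6-15-7,.25]
for fn,box,s,o in(("t4",(130,120,240,220),5.5,"o5"),("s4",(270,150,380,245),6,"o6")): overlay(fn,[(p,plate_lines(),(255,0,255))],box,s,o)
E
```

```text
{'time_s': 4.65, 'eef_pos': [541.018, 189.994, 62.174], 'eef_rot': [-2.145, -0.003, 1.832], 'qpos': [0.276, 0.375, 1.991, -0.026, 0.201, -1.531], 'ft_force': [-0.216, 0.142, -0.118], 'opening': -0.001}
```

View pics/o5.png

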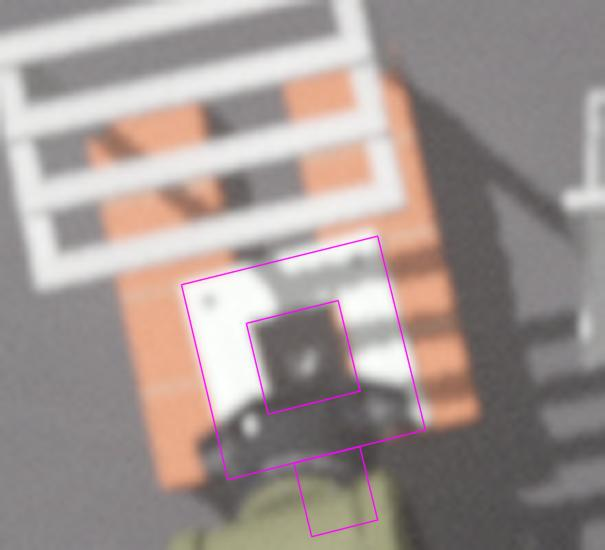

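View pics/o6.png

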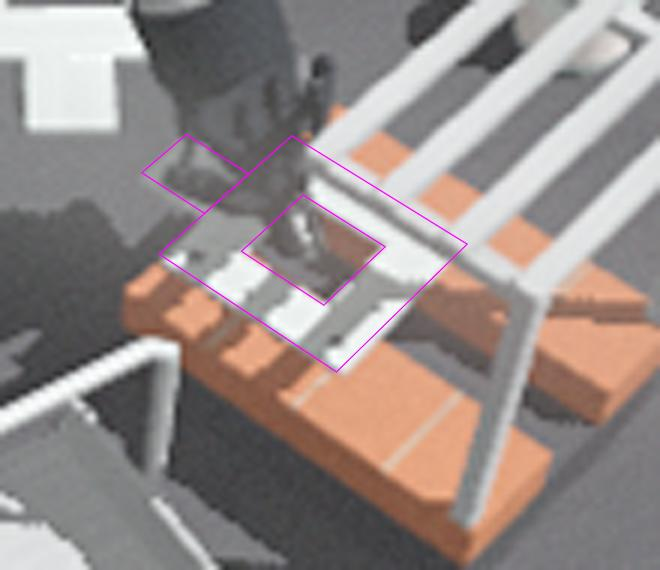

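Emit:
{"name": "drive_tool", "arguments": {"targets": [[[0,0.003,-0.004,0,0,0,-1],[0,0.003,-0.004,0,0,0,-1],[0,-0.015,0,0,0,0,-1],[0,-0.02,0,0,0,0,-1],[0,-0.03,0,0,0,0,-1],[0,-0.03,0,0,0,0,-1]]]}}

```text
time_s: 5.35
eef_pos: [500.4, 178.8, 141.8]
eef_rot: [-2.143, -0.003, 1.832]
ft_force: [1.0, 0.1, 0.4]
opening: -0.001
```

```bash
python3 - <<'E'
from mv import *
st(); grab("scene","s5"); grab("top","t5")
p=[544.5,189.6,.25]
for fn,box,s,o in(("t5",(130,120,240,220),5.5,"o5"),("s5",(270,150,380,245),6,"o6")): overlay(fn,[(p,plate_lines(),(255,0,255))],box,s,o)
E
```

```text
{'time_s': 5.35, 'eef_pos': [500.399, 178.848, 141.771], 'eef_rot': [-2.143, -0.003, 1.832], 'qpos': [0.277, 0.136, 2.056, -0.015, 0.377, -1.541], 'ft_force': [0.963, 0.122, 0.433], 'opening': -0.001}
```

View pics/o5.png

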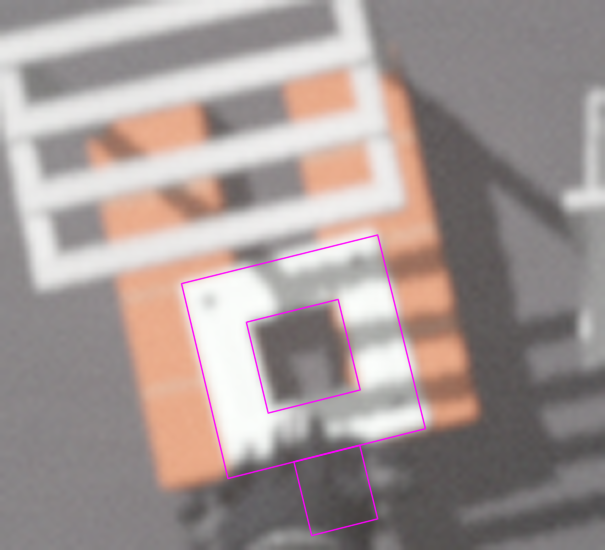

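View pics/o6.png

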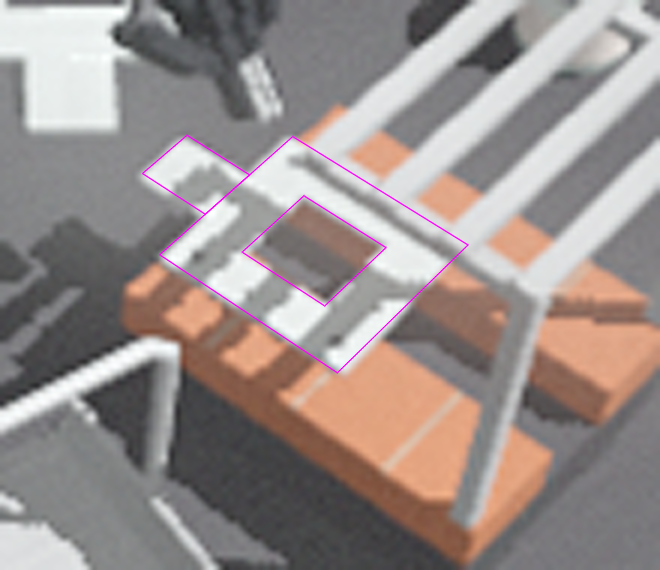

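```bash
python3 - <<'E'
from mv import *
T=tool(.25,0)
c=plan([459.2,167.8,115],T,8,1); plan([459.2,167.8,50],T,5,1,cur=c)
E
```

```text
[[[-0.0,0.0001,0.0065,0.072,0.001,0.001,1],[-0.0001,0.0006,0.0066,0.072,0.001,0.001,1],[-0.0,0.0011,0.0064,0.072,0.001,0.001,1],[-0.0001,0.0015,0.0064,0.072,0.001,0.001,1],[-0.0,0.002,0.0062,0.072,0.001,0.001,1],[-0.0001,0.0024,0.0061,0.072,0.001,0.001,1],[-0.0,0.0028,0.0059,0.072,0.001,0.001,1],[-0.0001,0.0033,0.0057,0.072,0.001,0.001,1]]]
end [459.2 167.8 115. ] [-1.572  0.002  1.822] maxw 0.07201388754955533
[[[0.0,0.013,0.0,0.0,0.0,0.0,1],[0.0001,0.013,0.0,0.0,0.0,0.0,1],[-0.0,0.013,0.0001,0.0,0.0,0.0,1],[0.0,0.013,-0.0,0.0,0.0,0.0,1],[0.0,0.013,0.0,0.0,0.0,0.0,1]]]
end [459.2 167.8  50. ] [-1.572  0.002  1.822] maxw 0.0
```

Emit:
{"name": "drive_tool", "arguments": {"targets": [[[0,0,0.0065,0.072,0.001,0.001,1],[0,0.0005,0.0065,0.072,0.001,0.001,1],[0,0.001,0.0065,0.072,0.001,0.001,1],[0,0.0015,0.0065,0.072,0.001,0.001,1],[0,0.002,0.006,0.072,0.001,0.001,1],[0,0.0025,0.006,0.072,0.001,0.001,1],[0,0.003,0.006,0.072,0.001,0.001,1],[0,0.003,0.0055,0.072,0.001,0.001,1]]]}}

```text
time_s: 6.25
eef_pos: [459.0, 168.0, 111.6]
eef_rot: [-1.565, 0.002, 1.822]
ft_force: [-1.0, 0.1, 0.3]
opening: 0.999
```

Emit:
{"name": "drive_tool", "arguments": {"targets": [[[0,0,0,0,0,0,1],[0,0,0,0,0,0,1]]]}}

```text
time_s: 6.45
eef_pos: [459.1, 168.1, 111.8]
eef_rot: [-1.569, 0.002, 1.822]
ft_force: [0.2, 0.4, 0.1]
opening: 0.999
```

```bash
python3 - <<'E'
from mv import *
T=tool(.25,0); st()
plan([459.2,167.8,50],T,7,1)
grab("scene","s6"); crop("s6",240,100,360,220,5,"c7")
E
```

```text
{'time_s': 6.45, 'eef_pos': [459.139, 168.072, 111.769], 'eef_rot': [-1.569, 0.002, 1.822], 'qpos': [0.277, 0.307, 1.815, -0.002, 1.022, -1.544], 'ft_force': [0.191, 0.406, 0.071], 'opening': 0.999}
[[[-0.0,0.0088,-0.0,0.0,0.0,0.0,1],[-0.0,0.0088,-0.0,0.0,0.0,0.0,1],[-0.0001,0.0089,-0.0,0.0,0.0,0.0,1],[0.0,0.0088,-0.0001,0.0,0.0,0.0,1],[-0.0,0.0088,0.0,0.0,0.0,0.0,1],[-0.0,0.0088,0.0,0.0,0.0,0.0,1],[-0.0001,0.0089,-0.0,0.0,0.0,0.0,1]]]
end [459.2 167.8  50. ] [-1.569  0.002  1.822] maxw 0.0
```

View pics/c7.png

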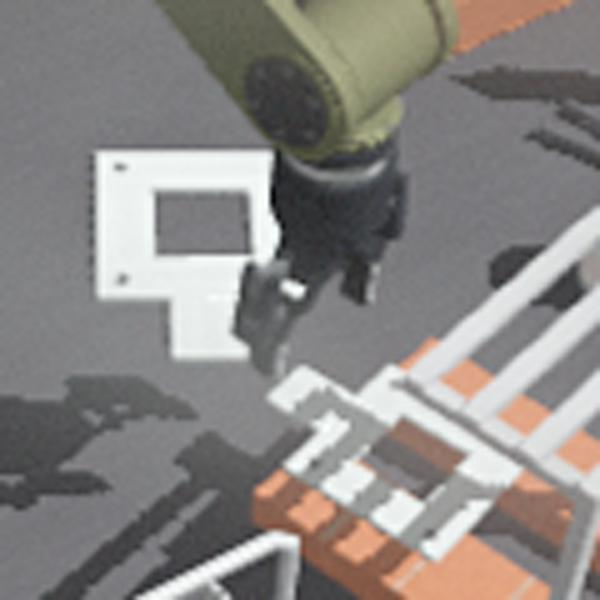

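Emit:
{"name": "drive_tool", "arguments": {"targets": [[[0,0.009,0,0,0,0,1],[0,0.009,0,0,0,0,1],[0,0.009,0,0,0,0,1],[0,0.009,0,0,0,0,1],[0,0.009,0,0,0,0,1],[0,0.009,0,0,0,0,1],[0,0.008,0,0,0,0,1]]]}}

```text
time_s: 7.2
eef_pos: [458.5, 167.8, 49.6]
eef_rot: [-1.568, 0.002, 1.822]
ft_force: [-0.1, 0.2, -0.6]
opening: 0.998
```

Emit:
{"name": "drive_tool", "arguments": {"targets": [[[0,0,0,0,0,0,-1],[0,0,0,0,0,0,-1],[0,0,0,0,0,0,-1],[0,0,0,0,0,0,-1],[0,0,0,0,0,0,-1],[0,0,0,0,0,0,-1]]], "force": 80}}

```text
time_s: 7.8
eef_pos: [458.9, 167.9, 50.8]
eef_rot: [-1.569, 0.002, 1.822]
ft_force: [-0.3, 0.1, 4.2]
opening: 0.443
```

```bash
python3 - <<'E'
from mv import *
st()
grab("scene","s7"); crop("s7",240,100,360,220,5,"c7")
E
```

```text
{'time_s': 7.8, 'eef_pos': [458.891, 167.914, 50.839], 'eef_rot': [-1.569, 0.002, 1.822], 'qpos': [0.277, 0.406, 1.851, -0.002, 0.886, -1.544], 'ft_force': [-0.293, 0.093, 4.227], 'opening': 0.443}
```

View pics/c7.png

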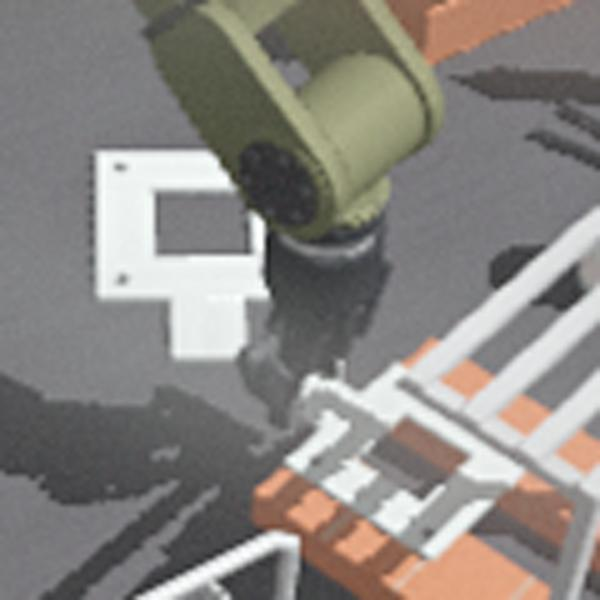

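Emit:
{"name": "drive_tool", "arguments": {"targets": [[[0,-0.006,0,0,0,0,-1],[0,-0.01,0,0,0,0,-1],[0,-0.01,0,0,0,0,-1],[0,-0.01,0,0,0,0,-1],[0,-0.01,0,0,0,0,-1],[0,-0.01,0,0,0,0,-1],[0,0,0,0,0,0,-1],[0,0,0,0,0,0,-1]]], "force": 115}}

```text
time_s: 8.65
eef_pos: [458.7, 168.0, 106.5]
eef_rot: [-1.568, 0.002, 1.822]
ft_force: [-0.4, -0.9, -1.2]
opening: 0.429
```

```bash
python3 - <<'E'
from mv import *
st()
grab("scene","s8"); crop("s8",240,80,380,220,5,"c7");grab("top","t8"); crop("t8",130,120,240,220,5,"c8")
E
```

```text
{'time_s': 8.65, 'eef_pos': [458.749, 167.967, 106.49], 'eef_rot': [-1.568, 0.002, 1.822], 'qpos': [0.277, 0.314, 1.819, -0.002, 1.011, -1.544], 'ft_force': [-0.416, -0.878, -1.177], 'opening': 0.429}
```

View pics/c7.png

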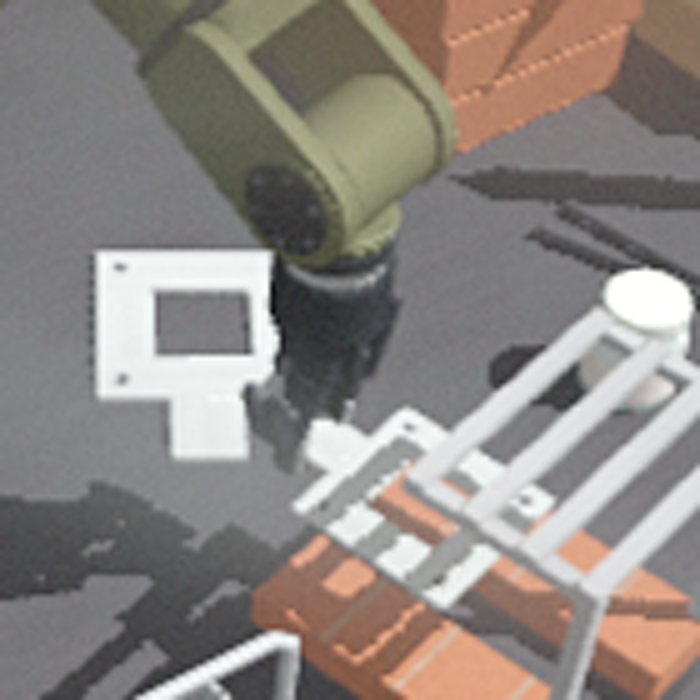

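View pics/c8.png

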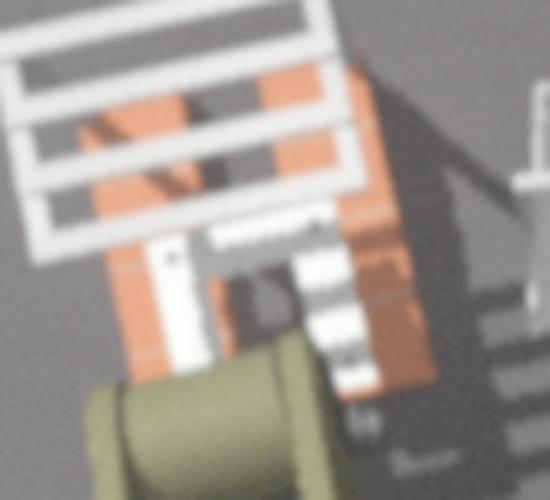

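```bash
python3 - <<'E'
from mv import *
def Cs(u,v): return 240+u/5-.4,80+v/5-.4
pts=[("s8",*Cs(553,495),(60,60,2)),("s8",*Cs(445,608),(60,-60,2)),("s8",*Cs(405,408),(-60,60,2)),("s8",*Cs(293,507),(-60,-60,2)),
("t8",130+145/5,120+238/5,(60,60,2)),("t8",130+335/5,120+203/5,(60,-60,2))]
def f(p):
    M=Ro.from_euler("xyz",[p[5],p[4],p[3]]); return np.concatenate([proj(i,M.apply(L)+p[:3])[0]-[u,v] for i,u,v,L in pts]+[[p[5]*20]])
r=least_squares(f,[544,189,128,.25,0,0],x_scale=[100,100,100,1,1,1]); print(np.round(r.x,3),np.round(r.fun,1))
p=r.x; M=Ro.from_euler("xyz",[p[5],p[4],p[3]]); print("tab88",M.apply([-88,0,0])+p[:3], bot.state()["eef_pos"])
E
```

```text
[ 5.44671e+02  1.90157e+02  1.25344e+02  2.30000e-01 -1.60000e-02
  2.10000e-02] [ 0.4  0.7 -1.1 -0.3  0.1 -0.1 -0.9  0.1 -0.5  0.3 -0.8 -1.1  0.4]
tab88 [459.00436792 170.07507804 123.96560977] [458.51401429 167.9038728  105.98524706]
```

```bash
python3 - <<'E'
from mv import *
b=np.array([616.3,-58.5,-.018]); T=tool(b[2],0)
c=plan(W(b,(-240,0,102))[0],T,16,-1); c=plan(W(b,(-89,0,97))[0],T,10,-1,cur=c); 
E
```

```text
[[[-0.0122,0.0003,0.0084,0.0,0.017,0.0,-1],[-0.0123,0.0003,0.0082,0.0,0.017,0.0,-1],[-0.0124,0.0003,0.0081,0.0,0.017,0.0,-1],[-0.0126,0.0003,0.0077,0.0,0.017,0.0,-1],[-0.0127,0.0003,0.0076,0.0,0.017,0.0,-1],[-0.0128,0.0003,0.0074,0.0,0.017,0.0,-1],[-0.013,0.0003,0.0071,0.0,0.017,0.0,-1],[-0.0131,0.0003,0.007,0.0,0.017,0.0,-1]]]
[[[-0.0132,0.0003,0.0067,0.0,0.017,0.0,-1],[-0.0133,0.0003,0.0064,0.0,0.017,0.0,-1],[-0.0134,0.0003,0.0063,0.0,0.017,0.0,-1],[-0.0135,0.0003,0.006,0.0,0.017,0.0,-1],[-0.0136,0.0004,0.0058,0.0,0.017,0.0,-1],[-0.0138,0.0003,0.0055,0.0,0.017,0.0,-1],[-0.0138,0.0003,0.0053,0.0,0.017,0.0,-1],[-0.0139,0.0003,0.0051,0.0,0.017,0.0,-1]]]
end [376.4 -54.2 102. ] [-1.568  0.003  1.55 ] maxw 0.017
[[[0.0,0.0004,-0.0151,0.0,0.0,0.0,-1],[0.0001,0.0005,-0.0151,0.0,0.0,0.0,-1],[0.0,0.0004,-0.0151,0.0,0.0,0.0,-1],[0.0001,0.0005,-0.0151,0.0,0.0,0.0,-1],[0.0,0.0004,-0.0151,0.0,0.0,0.0,-1],[0.0001,0.0005,-0.0151,0.0,0.0,0.0,-1],[0.0,0.0004,-0.0151,0.0,0.0,0.0,-1],[0.0,0.0005,-0.0151,0.0,0.0,0.0,-1]]]
[[[0.0001,0.0004,-0.0151,0.0,0.0,0.0,-1],[0.0,0.0005,-0.0151,0.0,0.0,0.0,-1]]]
end [527.3 -56.9  97. ] [-1.568  0.003  1.55 ] maxw 0.0
```

Emit:
{"name": "drive_tool", "arguments": {"targets": [[[-0.012,0,0.0085,0,0.017,0,-1],[-0.0125,0,0.008,0,0.017,0,-1],[-0.0125,0,0.008,0,0.017,0,-1],[-0.0125,0,0.0075,0,0.017,0,-1],[-0.0125,0,0.0075,0,0.017,0,-1],[-0.013,0,0.0075,0,0.017,0,-1],[-0.013,0,0.007,0,0.017,0,-1],[-0.013,0,0.007,0,0.017,0,-1]]]}}

```text
time_s: 9.55
eef_pos: [417.6, 55.9, 106.9]
eef_rot: [-1.568, 0.002, 1.684]
ft_force: [0.9, 0.0, -1.6]
opening: 0.426
```

Emit:
{"name": "drive_tool", "arguments": {"targets": [[[-0.013,0,0.0065,0,0.017,0,-1],[-0.0135,0,0.0065,0,0.017,0,-1],[-0.0135,0,0.0065,0,0.017,0,-1],[-0.0135,0,0.006,0,0.017,0,-1],[-0.0135,0,0.006,0,0.017,0,-1],[-0.014,0,0.0055,0,0.017,0,-1],[-0.014,0,0.0055,0,0.017,0,-1],[-0.014,0,0.005,0,0.017,0,-1]]]}}

```text
time_s: 10.35
eef_pos: [376.0, -55.5, 107.3]
eef_rot: [-1.569, 0.003, 1.548]
ft_force: [-0.2, 0.5, -1.8]
opening: 0.429
```

```bash
python3 - <<'E'
from mv import *
st()
b=np.array([616.3,-58.5,-.018]); T=tool(b[2],0)
grab("scene","s9"); grab("top","t9"); 
plan(W(b,(-89,0,97))[0],T,8,-1)
overlay("t9",[(b,BL,(255,255,0)),([376.4+88.5,-56,-.018],plate_lines(122),(255,0,255))],(220,120,330,250),5,"c8")
overlay("s9",[(b,BL,(255,255,0)),([376.4+88.5,-56,-.018],plate_lines(122),(255,0,255))],(190,120,340,280),4.5,"c9")
E
```

```text
{'time_s': 10.35, 'eef_pos': [376.018, -55.523, 107.286], 'eef_rot': [-1.569, 0.003, 1.548], 'qpos': [-0.241, 0.087, 2.099, -0.004, 0.957, -1.787], 'ft_force': [-0.226, 0.522, -1.835], 'opening': 0.429}
[[[0.0003,0.0012,-0.0189,0.0,-0.001,0.0,-1],[0.0003,0.0013,-0.0189,0.0,-0.001,0.0,-1],[0.0003,0.0012,-0.0189,0.0,-0.001,0.0,-1],[0.0002,0.0013,-0.019,0.0,-0.001,0.0,-1],[0.0003,0.0012,-0.0189,0.0,-0.001,0.0,-1],[0.0002,0.0013,-0.0189,0.0,-0.001,0.0,-1],[0.0002,0.0012,-0.0189,0.0,-0.001,0.0,-1],[0.0002,0.0012,-0.0189,0.0,-0.001,0.0,-1]]]
end [527.3 -56.9  97. ] [-1.569  0.003  1.555] maxw 0.001
```

View pics/c8.png

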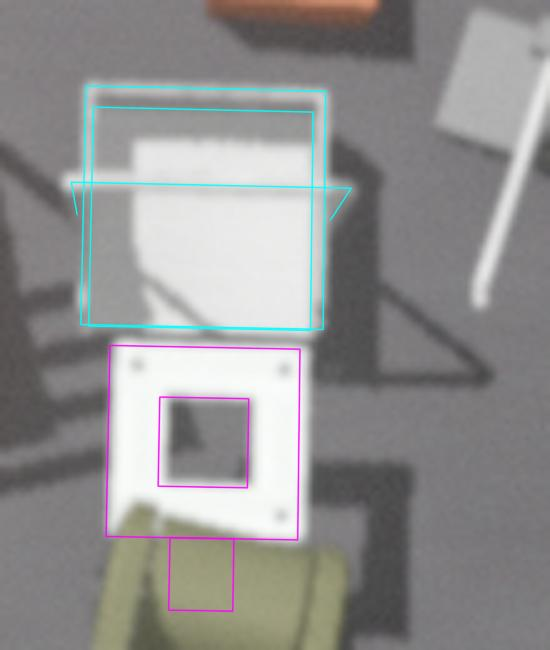

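View pics/c9.png

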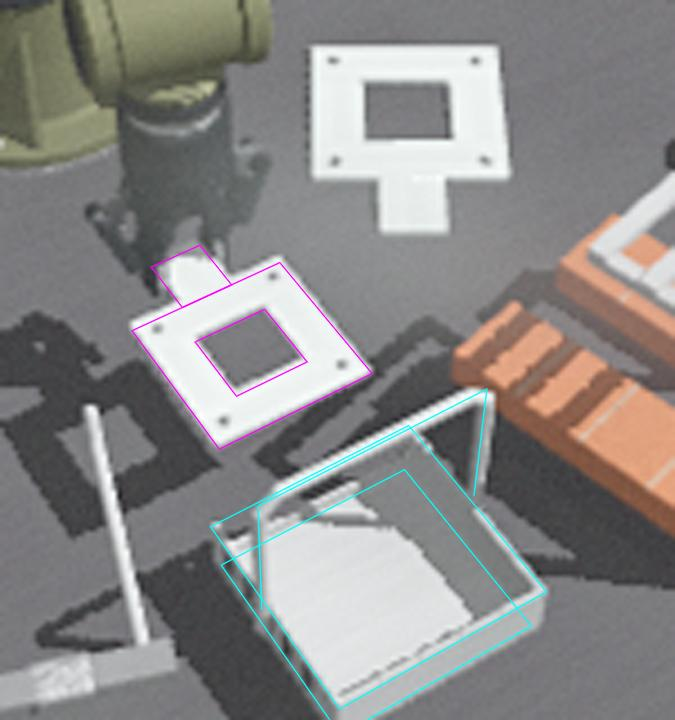

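Emit:
{"name": "drive_tool", "arguments": {"targets": [[[0,0.001,-0.015,0,0,0,-1],[0,0.001,-0.019,0,0,0,-1],[0,0.001,-0.02,0,0,0,-1],[0,0.001,-0.02,0,0,0,-1],[0,0.001,-0.02,0,0,0,-1],[0,0.001,-0.02,0,0,0,-1],[0,0.001,-0.02,0,0,0,-1],[0,0.001,-0.017,0,0,0,-1]]]}}

```text
time_s: 11.25
eef_pos: [528.5, -57.3, 98.7]
eef_rot: [-1.568, 0.003, 1.55]
ft_force: [0.1, 0.1, -0.8]
opening: 0.431
```

```bash
python3 - <<'E'
from mv import *
st()
b=np.array([616.3,-58.5,-.018]); T=tool(b[2],0)
grab("scene","s10"); grab("top","t10"); 
p=[616,-60,-.02]
overlay("t10",[(b,BL,(255,255,0)),(p,plate_lines(118),(255,0,255))],(220,120,330,250),5,"c8")
overlay("s10",[(b,BL,(255,255,0)),(p,plate_lines(118),(255,0,255))],(190,120,340,280),4.5,"c9")
E
```

```text
{'time_s': 11.25, 'eef_pos': [528.49, -57.343, 98.684], 'eef_rot': [-1.568, 0.003, 1.55], 'qpos': [-0.176, 0.41, 1.705, -0.003, 1.028, -1.724], 'ft_force': [0.072, 0.059, -0.773], 'opening': 0.431}
```

View pics/c8.png

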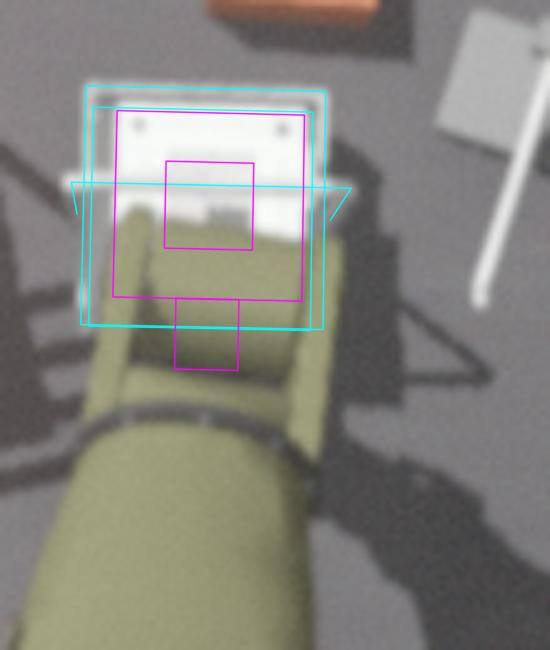

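View pics/c9.png

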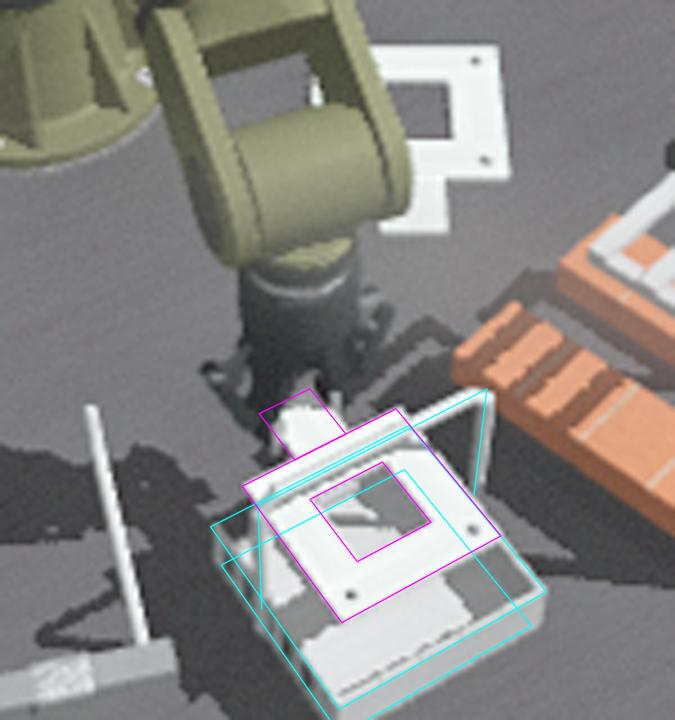

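Emit:
{"name": "drive_tool", "arguments": {"targets": [[[0,0.01,0,0,0,0,-1],[0,0.012,0,0,0,0,-1],[0,0.012,0,0,0,0,-1],[0,0.012,0,0,0,0,-1],[0,0.01,0,0,0,0,-1],[0,0.008,0,0,0,0,-1],[0,0.006,0,0,0,0,-1],[0,0,0,0,0,0,-1]]]}}

```text
time_s: 12.15
eef_pos: [527.2, -57.7, 28.1]
eef_rot: [-1.567, 0.002, 1.55]
ft_force: [-1.0, 0.5, -1.9]
opening: 0.429
```

```bash
python3 - <<'E'
from mv import *
st()
b=np.array([616.3,-58.5,-.018]); T=tool(b[2],0)
grab("scene","s11"); grab("top","t11"); 
p=[616,-60,-.02]
overlay("t11",[(b,BL,(255,255,0)),(p,plate_lines(48),(255,0,255))],(220,120,330,250),5,"c8")
overlay("s11",[(p,plate_lines(48),(255,0,255))],(190,120,340,280),4.5,"c9")
E
```

```text
{'time_s': 12.15, 'eef_pos': [527.181, -57.698, 28.055], 'eef_rot': [-1.567, 0.002, 1.55], 'qpos': [-0.177, 0.52, 1.741, -0.004, 0.884, -1.724], 'ft_force': [-0.972, 0.534, -1.903], 'opening': 0.429}
```

View pics/c8.png

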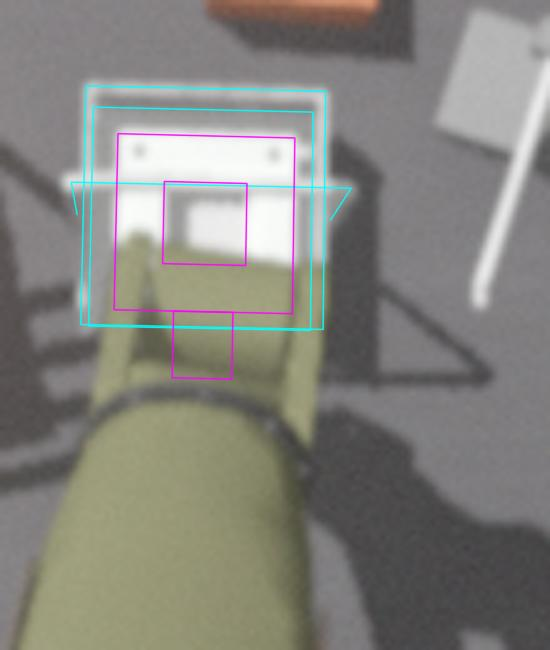

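View pics/c9.png

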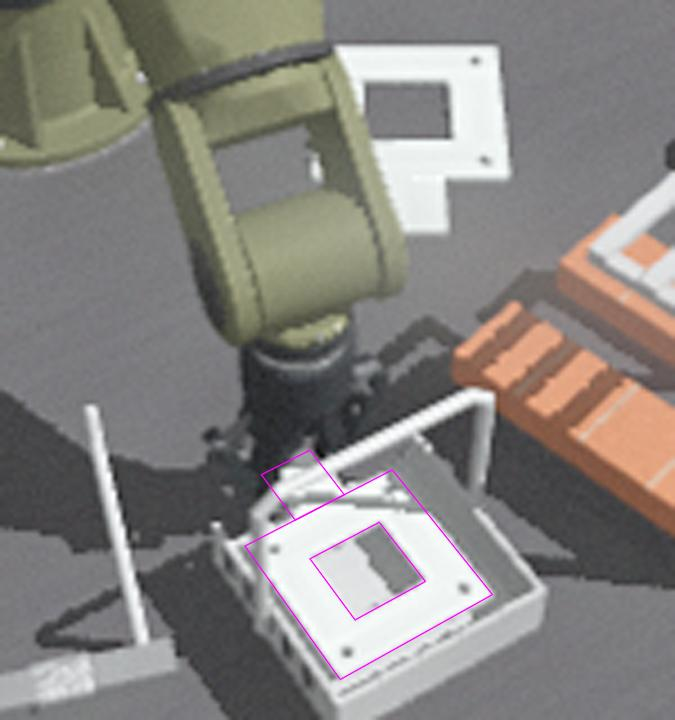

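Emit:
{"name": "drive_tool", "arguments": {"targets": [[[0,0.003,0,0,0,0,-1],[0,0.003,0,0,0,0,-1],[0,0.002,0,0,0,0,-1],[0,0,0,0,0,0,-1]]]}}

```text
time_s: 12.65
eef_pos: [527.3, -57.7, 20.5]
eef_rot: [-1.568, 0.003, 1.55]
ft_force: [0.7, -0.5, -1.4]
opening: 0.434
```

Emit:
{"name": "drive_tool", "arguments": {"targets": [[[0,0,0,0,0,0,0.4],[0,0,0,0,0,0,0.4],[0,0,0,0,0,0,0.4],[0,0,0,0,0,0,0.4]]], "force": 20}}

```text
time_s: 13.05
eef_pos: [527.6, -57.8, 21.0]
eef_rot: [-1.569, 0.003, 1.55]
ft_force: [0.5, -0.4, -0.3]
opening: 0.698
```

```bash
python3 - <<'E'
from mv import *
st()
b=np.array([616.3,-58.5,-.018]); T=tool(b[2],0)
grab("scene","s12")
p=[617,-60,-.02]
overlay("s12",[(b,BL,(255,255,0)),(p,plate_lines(33),(255,0,255))],(190,120,340,280),4.5,"c9")
E
```

```text
{'time_s': 13.05, 'eef_pos': [527.571, -57.766, 20.954], 'eef_rot': [-1.569, 0.003, 1.55], 'qpos': [-0.177, 0.533, 1.743, -0.004, 0.868, -1.724], 'ft_force': [0.503, -0.389, -0.347], 'opening': 0.698}
```

View pics/c9.png

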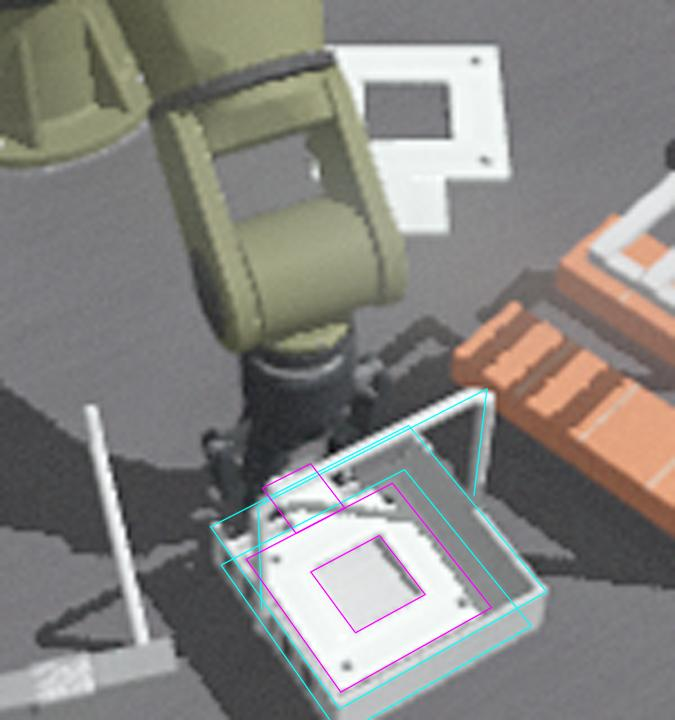

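Emit:
{"name": "drive_tool", "arguments": {"targets": [[[0,0,0,0,0,0,0.9],[0,-0.01,0,0,0,0,0.9],[0,-0.02,0,0,0,0,0.9],[0,-0.03,0,0,0,0,0.9],[0,-0.035,0,0,0,0,0.9],[0,-0.04,0,0,0,0,0.9],[0,-0.04,0,0,0,0,0.9],[0,-0.03,0,0,0,0,0.9]]]}}

```text
time_s: 13.9
eef_pos: [528.1, -57.2, 229.4]
eef_rot: [-1.571, 0.003, 1.55]
ft_force: [0.0, -0.3, 0.4]
opening: 0.946
```

```bash
python3 - <<'E'
from mv import *
st()
b=np.array([616.3,-58.5,-.018]); T=Ro.from_matrix(np.c_[[np.cos(b[2]),np.sin(b[2]),0],[0,0,-1],[-np.sin(b[2]),np.cos(b[2]),0]])
plan([616.3,-58.5,225],T,16,0)
grab("scene","s13");grab("top","t13")
crop("s13",220,190,320,290,6,"c9");crop("t13",220,120,310,215,6,"c8")
E
```

```text
{'time_s': 13.9, 'eef_pos': [528.056, -57.213, 229.39], 'eef_rot': [-1.571, 0.003, 1.55], 'qpos': [-0.176, 0.259, 1.578, -0.003, 1.304, -1.725], 'ft_force': [0.02, -0.287, 0.356], 'opening': 0.946}
[[[0.0,0.0003,-0.0055,0.0,0.098,0.0,0],[0.0006,0.0003,-0.0055,0.0,0.098,0.0,0],[0.0011,0.0002,-0.0054,0.0,0.098,0.0,0],[0.0016,0.0003,-0.0053,0.0,0.098,0.0,0],[0.0022,0.0003,-0.005,0.0,0.098,0.0,0],[0.0026,0.0003,-0.0049,0.0,0.098,0.0,0],[0.0031,0.0002,-0.0046,0.0,0.098,0.0,0],[0.0035,0.0003,-0.0042,0.0,0.098,0.0,0]]]
[[[0.0039,0.0003,-0.0039,0.0,0.098,0.0,0],[0.0043,0.0003,-0.0035,0.0,0.098,0.0,0],[0.0046,0.0002,-0.003,0.0,0.098,0.0,0],[0.0049,0.0003,-0.0026,0.0,0.098,0.0,0],[0.0051,0.0003,-0.0021,0.0,0.098,0.0,0],[0.0053,0.0003,-0.0016,0.0,0.098,0.0,0],[0.0054,0.0003,-0.001,0.0,0.098,0.0,0],[0.0055,0.0002,-0.0005,0.0,0.098,0.0,0]]]
end [616.3 -58.5 225. ] [-1.574 -0.    -0.018] maxw 0.098
```

View pics/c9.png

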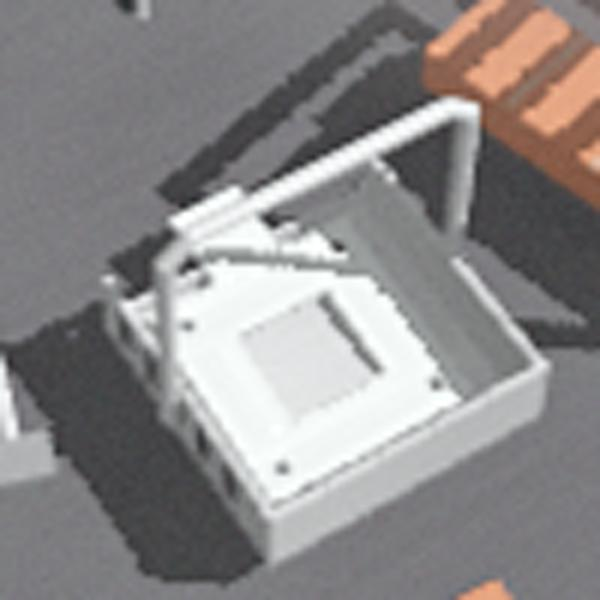

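View pics/c8.png

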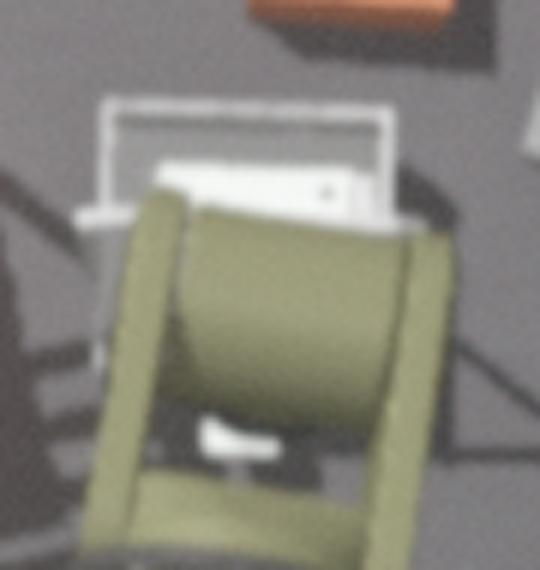

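Emit:
{"name": "drive_tool", "arguments": {"targets": [[[0,0,-0.0055,0,0.098,0,0],[0.0005,0,-0.0055,0,0.098,0,0],[0.001,0,-0.0055,0,0.098,0,0],[0.0015,0,-0.0055,0,0.098,0,0],[0.002,0,-0.005,0,0.098,0,0],[0.0025,0,-0.005,0,0.098,0,0],[0.003,0,-0.0045,0,0.098,0,0],[0.0035,0,-0.004,0,0.098,0,0]]]}}

```text
time_s: 14.8
eef_pos: [571.9, -58.4, 225.6]
eef_rot: [-1.57, 0.004, 0.762]
ft_force: [0.5, -0.1, -0.3]
opening: 0.501
```

Emit:
{"name": "drive_tool", "arguments": {"targets": [[[0.004,0,-0.004,0,0.098,0,0],[0.0045,0,-0.0035,0,0.098,0,0],[0.0045,0,-0.003,0,0.098,0,0],[0.005,0,-0.0025,0,0.098,0,0],[0.005,0,-0.002,0,0.098,0,0],[0.0055,0,-0.0015,0,0.098,0,0],[0.0055,0,-0.001,0,0.098,0,0],[0.0055,0,-0.0005,0,0.098,0,0]]]}}

```text
time_s: 15.6
eef_pos: [616.5, -58.6, 225.4]
eef_rot: [-1.573, 0.003, -0.022]
ft_force: [0.2, 0.5, -0.2]
opening: 0.497
```

```bash
python3 - <<'E'
from mv import *
st()
b=np.array([616.3,-58.5,-.018]); T=Ro.from_matrix(np.c_[[np.cos(b[2]),np.sin(b[2]),0],[0,0,-1],[-np.sin(b[2]),np.cos(b[2]),0]])
plan([616.3,-58.5,167],T,8,0)
grab("scene","s14");grab("top","t14")
it=[(b,BL,(255,255,0))]
overlay("s14",it,(220,170,330,290),5,"c9");overlay("t14",it,(220,120,310,215),6,"c8")
E
```

```text
{'time_s': 15.6, 'eef_pos': [616.465, -58.55, 225.436], 'eef_rot': [-1.573, 0.003, -0.022], 'qpos': [-0.153, 0.462, 1.313, -0.003, 1.369, -0.13], 'ft_force': [0.223, 0.485, -0.19], 'opening': 0.497}
[[[0.0,0.0073,0.0,0.0,0.0,0.0,0],[0.0,0.0073,0.0,0.0,0.0,0.0,0],[0.0,0.0073,0.0001,0.0,0.0,0.0,0],[0.0,0.0073,-0.0,0.0,0.0,0.0,0],[0.0,0.0073,0.0,0.0,0.0,0.0,0],[0.0,0.0073,0.0,0.0,0.0,0.0,0],[0.0,0.0073,0.0001,0.0,0.0,0.0,0],[0.0,0.0073,-0.0,0.0,0.0,0.0,0]]]
end [616.3 -58.5 167. ] [-1.573  0.003 -0.022] maxw 0.0
```

View pics/c9.png

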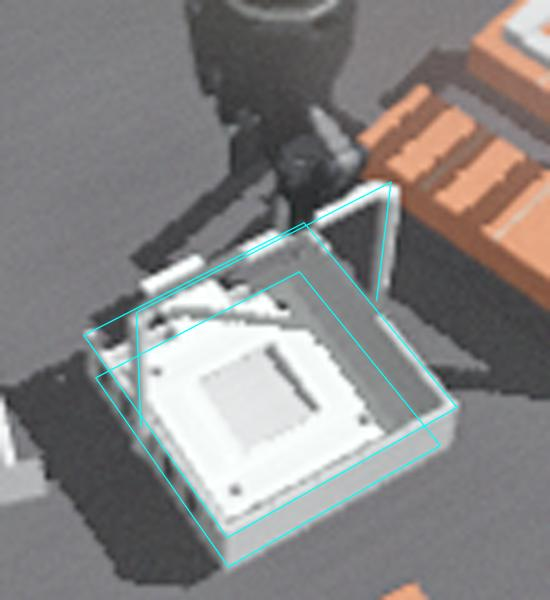

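View pics/c8.png

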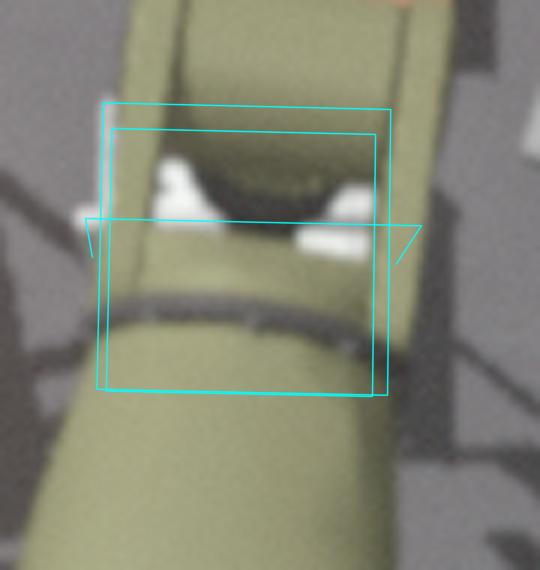

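Emit:
{"name": "drive_tool", "arguments": {"targets": [[[0,0.008,0,0,0,0,0],[0,0.01,0,0,0,0,0],[0,0.01,0,0,0,0,0],[0,0.01,0,0,0,0,0],[0,0.008,0,0,0,0,0],[0,0.007,0,0,0,0,0],[0,0.005,0,0,0,0,0],[0,0,0,0,0,0,0]]]}}

```text
time_s: 16.5
eef_pos: [616.2, -58.8, 166.9]
eef_rot: [-1.573, 0.003, -0.018]
ft_force: [0.4, -0.3, -0.1]
opening: 0.499
```

```bash
python3 - <<'E'
from mv import *
st()
grab("scene","s15")
crop("s15",220,150,330,270,5,"c9")
E
```

```text
{'time_s': 16.5, 'eef_pos': [616.194, -58.76, 166.893], 'eef_rot': [-1.573, 0.003, -0.018], 'qpos': [-0.153, 0.509, 1.382, -0.003, 1.253, -0.134], 'ft_force': [0.399, -0.286, -0.072], 'opening': 0.499}
```

View pics/c9.png

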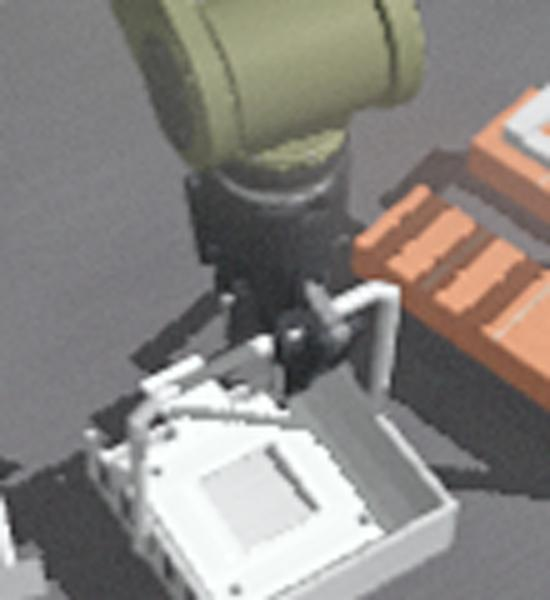

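Bar lies between the jaws. Close, gently first.

Emit:
{"name": "drive_tool", "arguments": {"targets": [[[0,0,0,0,0,0,-1],[0,0,0,0,0,0,-1],[0,0,0,0,0,0,-1],[0,0,0,0,0,0,-1],[0,0,0,0,0,0,-1]]], "force": 40}}

```text
time_s: 17.05
eef_pos: [616.7, -58.8, 168.1]
eef_rot: [-1.574, 0.001, -0.018]
ft_force: [2.8, -0.1, 4.0]
opening: 0.1
```

Emit:
{"name": "drive_tool", "arguments": {"targets": [[[0,0,0,0,0,0,-1],[0,-0.003,0,0,0,0,-1],[0,-0.004,0,0,0,0,-1],[0,-0.006,0,0,0,0,-1],[0,-0.008,0,0,0,0,-1],[0,-0.01,0,0,0,0,-1],[0,-0.01,0,0,0,0,-1],[0,0,0,0,0,0,-1]]], "force": 110}}

```text
time_s: 17.85
eef_pos: [617.1, -58.8, 210.7]
eef_rot: [-1.574, -0.001, -0.018]
ft_force: [0.9, 0.1, -4.0]
opening: 0.075
```

```bash
python3 - <<'E'
from mv import *
st()
grab("scene","s16")
crop("s16",220,150,330,270,5,"c9")
E
```

```text
{'time_s': 17.85, 'eef_pos': [617.056, -58.766, 210.743], 'eef_rot': [-1.574, -0.001, -0.018], 'qpos': [-0.153, 0.472, 1.333, -0.003, 1.336, -0.134], 'ft_force': [0.885, 0.119, -4.01], 'opening': 0.075}
```

View pics/c9.png

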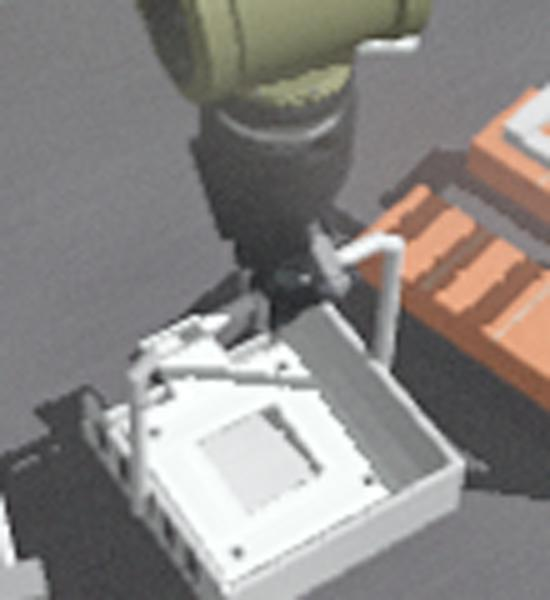

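```bash
python3 - <<'E'
from mv import *
def Tb(y): return Ro.from_matrix(np.c_[[np.cos(y),np.sin(y),0],[0,0,-1],[-np.sin(y),np.cos(y),0]])
g=np.array([566.7,-264.9,-.322])
c=plan([475,-58.8,258],Tb(-.018),10,-1)
t=W(g,(-95,0,258))[0]; print(t)
c=plan(t,Tb(g[2]),14,-1,cur=c)
E
```

```text
[[[-0.0142,-0.0048,-0.0003,0.0,0.0,0.0,-1],[-0.0141,-0.0049,-0.0003,0.0,0.0,0.0,-1],[-0.0142,-0.0048,-0.0002,0.0,0.0,0.0,-1],[-0.0142,-0.0048,-0.0003,0.0,0.0,0.0,-1],[-0.0142,-0.0048,-0.0003,0.0,0.0,0.0,-1],[-0.0141,-0.0049,-0.0003,0.0,0.0,0.0,-1],[-0.0142,-0.0048,-0.0002,0.0,0.0,0.0,-1],[-0.0142,-0.0048,-0.0003,0.0,0.0,0.0,-1]]]
[[[-0.0142,-0.0049,-0.0003,0.0,0.0,0.0,-1],[-0.0141,-0.0048,-0.0003,0.0,0.0,0.0,-1]]]
end [475.  -58.8 258. ] [-1.574e+00  1.000e-03 -1.800e-02] maxw 0.0
[ 476.58258324 -234.8358819   258.        ]
[[[0.0003,0.0,-0.0126,0.0,0.022,0.0,-1],[0.0006,0.0001,-0.0125,0.0,0.022,0.0,-1],[0.0009,0.0,-0.0126,0.0,0.022,0.0,-1],[0.0012,0.0,-0.0125,0.0,0.022,0.0,-1],[0.0014,0.0001,-0.0125,0.0,0.022,0.0,-1],[0.0017,0.0,-0.0124,0.0,0.022,0.0,-1],[0.002,0.0,-0.0124,0.0,0.022,0.0,-1],[0.0023,0.0001,-0.0124,0.0,0.022,0.0,-1]]]
[[[0.0025,0.0,-0.0123,0.0,0.022,0.0,-1],[0.0028,0.0001,-0.0123,0.0,0.022,0.0,-1],[0.0031,-0.0,-0.0122,0.0,0.022,0.0,-1],[0.0033,0.0,-0.0121,0.0,0.022,0.0,-1],[0.0036,0.0001,-0.012,0.0,0.022,0.0,-1],[0.0039,-0.0,-0.012,0.0,0.022,0.0,-1]]]
end [ 476.6 -234.8  258. ] [-1.574 -0.    -0.326] maxw 0.022
```

Emit:
{"name": "drive_tool", "arguments": {"targets": [[[-0.004,-0.006,0,0,0,0,-1],[-0.008,-0.006,0,0,0,0,-1],[-0.011,-0.006,0,0,0,0,-1],[-0.013,-0.006,0,0,0,0,-1],[-0.014,-0.006,0,0,0,0,-1],[-0.014,-0.006,0,0,0,0,-1],[-0.014,-0.006,0,0,0,0,-1],[-0.014,-0.005,0,0,0,0,-1]]]}}

```text
time_s: 18.7
eef_pos: [523.3, -56.8, 256.7]
eef_rot: [-1.574, 0.002, -0.018]
ft_force: [0.2, 0.4, -4.2]
opening: 0.077
```

Emit:
{"name": "drive_tool", "arguments": {"targets": [[[-0.014,0,0,0,0,0,-1],[-0.013,0,0,0,0,0,-1],[-0.011,0,0,0,0,0,-1],[-0.008,0,0,0,0,0,-1],[-0.004,0,0,0,0,0,-1],[0,0,-0.004,0,0.01,0,-1],[0,0,-0.008,0,0.02,0,-1],[0.001,0,-0.011,0,0.022,0,-1]]]}}

```text
time_s: 19.5
eef_pos: [475.0, -79.7, 255.9]
eef_rot: [-1.574, 0.002, -0.071]
ft_force: [0.5, -0.7, -5.6]
opening: 0.074
```

```bash
python3 - <<'E'
from mv import *
def Tb(y): return Ro.from_matrix(np.c_[[np.cos(y),np.sin(y),0],[0,0,-1],[-np.sin(y),np.cos(y),0]])
g=np.array([566.7,-264.9,-.322]); st()
t=W(g,(-95,0,258))[0]; print(t)
c=plan(t,Tb(g[2]),14,-1)
grab("scene","s17"); crop("s17",110,130,310,280,4,"c9")
E
```

```text
{'time_s': 19.5, 'eef_pos': [475.038, -79.725, 255.944], 'eef_rot': [-1.574, 0.002, -0.071], 'qpos': [-0.241, 0.128, 1.671, -0.003, 1.344, -0.169], 'ft_force': [0.45, -0.688, -5.64], 'opening': 0.074}
[ 476.58258324 -234.8358819   258.        ]
[[[0.0009,-0.0001,-0.011,0.0,0.018,0.0,-1],[0.0011,-0.0001,-0.0111,0.0,0.018,0.0,-1],[0.0013,-0.0002,-0.011,0.0,0.018,0.0,-1],[0.0015,-0.0001,-0.011,0.0,0.018,0.0,-1],[0.0017,-0.0001,-0.0109,0.0,0.018,0.0,-1],[0.0019,-0.0001,-0.0109,0.0,0.018,0.0,-1],[0.002,-0.0001,-0.0109,0.0,0.018,0.0,-1],[0.0023,-0.0001,-0.0108,0.0,0.018,0.0,-1]]]
[[[0.0025,-0.0002,-0.0108,0.0,0.018,0.0,-1],[0.0027,-0.0001,-0.0108,0.0,0.018,0.0,-1],[0.0028,-0.0001,-0.0107,0.0,0.018,0.0,-1],[0.0031,-0.0001,-0.0107,0.0,0.018,0.0,-1],[0.0032,-0.0001,-0.0106,0.0,0.018,0.0,-1],[0.0035,-0.0002,-0.0105,0.0,0.018,0.0,-1]]]
end [ 476.6 -234.9  258. ] [-1.574  0.002 -0.323] maxw 0.018
```

View pics/c9.png

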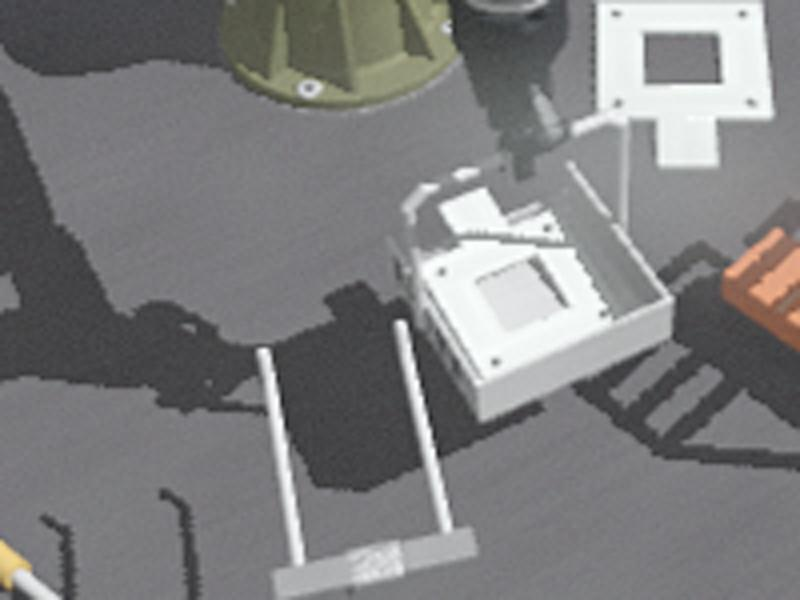

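Emit:
{"name": "drive_tool", "arguments": {"targets": [[[0.001,0,-0.012,0,0.02,0,-1],[0.001,0,-0.012,0,0.02,0,-1],[0.001,0,-0.012,0,0.02,0,-1],[0.0015,0,-0.012,0,0.02,0,-1],[0.002,0,-0.012,0,0.02,0,-1],[0.002,0,-0.012,0,0.02,0,-1],[0.0025,0,-0.012,0,0.02,0,-1],[0.0025,0,-0.012,0,0.02,0,-1]]]}}

```text
time_s: 20.35
eef_pos: [474.8, -177.2, 256.2]
eef_rot: [-1.574, 0.002, -0.231]
ft_force: [0.0, 0.3, -5.8]
opening: 0.076
```

Emit:
{"name": "drive_tool", "arguments": {"targets": [[[0.0025,0,-0.012,0,0.02,0,-1],[0.003,0,-0.012,0,0.02,0,-1],[0.003,0,-0.012,0,0.02,0,-1],[0.003,0,-0.01,0,0.016,0,-1],[0.003,0,-0.005,0,0.01,0,-1],[0.003,0,-0.002,0,0,0,-1],[0,0,0,0,0,0,-1]]]}}

```text
time_s: 21.05
eef_pos: [478.0, -232.2, 256.3]
eef_rot: [-1.574, 0.002, -0.316]
ft_force: [0.1, -0.8, -5.6]
opening: 0.08
```

```bash
python3 - <<'E'
from mv import *
def Tb(y): return Ro.from_matrix(np.c_[[np.cos(y),np.sin(y),0],[0,0,-1],[-np.sin(y),np.cos(y),0]])
g=np.array([566.7,-264.9,-.322]); st()
t=W(g,(-95,0,258))[0]; print(t)
c=plan(t,Tb(g[2]),4,-1)
c=plan(W(g,(-4,0,258))[0],Tb(g[2]),10,-1,cur=c)
grab("scene","s18"); crop("s18",110,130,310,280,4,"c9"); grab("top","t18")
GT=[[(-95,-84,276),(-95,84,276)]]
overlay("t18",[(g,GL,(0,0,255)),(g,GT,(255,0,255))],(250,100,390,260),4,"c8")
E
```

```text
{'time_s': 21.05, 'eef_pos': [477.953, -232.175, 256.309], 'eef_rot': [-1.574, 0.002, -0.316], 'qpos': [-0.52, 0.24, 1.538, -0.003, 1.364, -0.203], 'ft_force': [0.077, -0.819, -5.614], 'opening': 0.08}
[ 476.58258324 -234.8358819   258.        ]
[[[-0.0001,-0.0004,-0.0007,0.001,0.002,0.0,-1],[-0.0001,-0.0004,-0.0008,0.001,0.002,0.0,-1],[-0.0002,-0.0005,-0.0007,0.001,0.002,0.0,-1],[-0.0001,-0.0004,-0.0008,0.001,0.002,0.0,-1]]]
end [ 476.5 -234.9  258. ] [-1.57   0.002 -0.324] maxw 0.00223606797749979
[[[0.0091,-0.0,0.0,0.0,0.0,0.0,-1],[0.0091,-0.0,0.0,0.0,0.0,0.0,-1],[0.0091,-0.0,0.0001,0.0,0.0,0.0,-1],[0.0091,-0.0001,-0.0,0.0,0.0,0.0,-1],[0.0091,0.0,-0.0,0.0,0.0,0.0,-1],[0.0091,0.0,0.0,0.0,0.0,0.0,-1],[0.0091,0.0,0.0,0.0,0.0,0.0,-1],[0.0091,-0.0,0.0001,0.0,0.0,0.0,-1]]]
[[[0.0091,-0.0,-0.0,0.0,0.0,0.0,-1],[0.0091,-0.0,-0.0,0.0,0.0,0.0,-1]]]
end [ 562.9 -263.6  258. ] [-1.57   0.002 -0.324] maxw 0.0
```

View pics/c9.png

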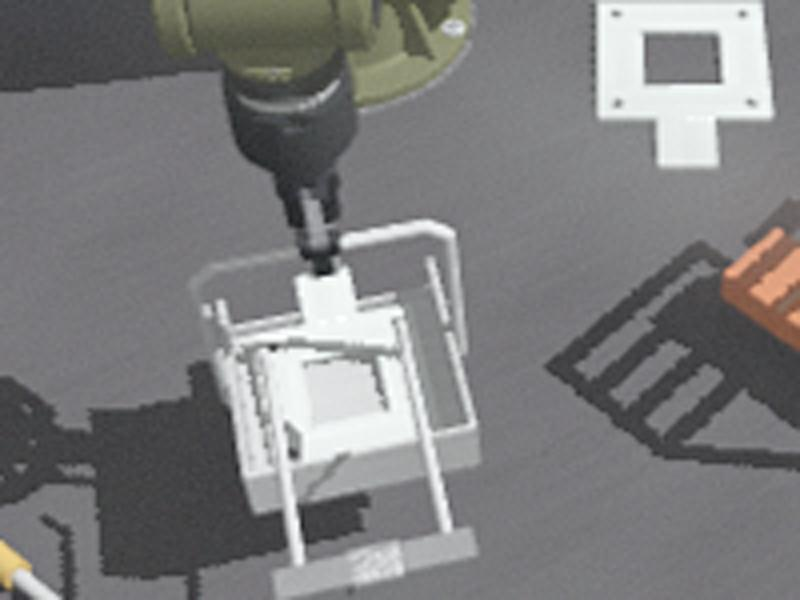

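View pics/c8.png

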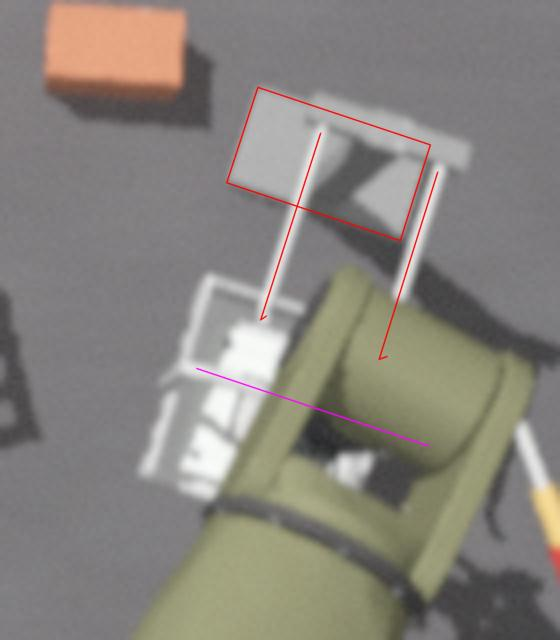

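Emit:
{"name": "drive_tool", "arguments": {"targets": [[[0.004,0,-0.001,0,0.002,0,-1],[0.008,0,-0.001,0,0.002,0,-1],[0.011,0,-0.001,0,0.002,0,-1],[0.012,0,0,0,0,0,-1],[0.012,0,0,0,0,0,-1],[0.012,0,0,0,0,0,-1],[0.011,0,0,0,0,0,-1],[0.009,0,0,0,0,0,-1]]]}}

```text
time_s: 21.95
eef_pos: [552.7, -260.0, 256.0]
eef_rot: [-1.574, 0.002, -0.322]
ft_force: [-0.1, 0.2, -5.3]
opening: 0.077
```

Emit:
{"name": "drive_tool", "arguments": {"targets": [[[0.007,0,0,0,0,0,-1],[0.004,0,0,0,0,0,-1],[0,0,0,0,0,0,-1],[0,0,0,0,0,0,-1]]]}}

```text
time_s: 22.35
eef_pos: [562.0, -263.2, 256.3]
eef_rot: [-1.574, 0.002, -0.322]
ft_force: [0.3, 0.6, -5.2]
opening: 0.076
```

```bash
python3 - <<'E'
from mv import *
g=np.array([566.7,-264.9,-.322]); st()
s=bot.state(); d=np.array(s["eef_pos"])[:2]-g[:2]; c,n=np.cos(g[2]),np.sin(g[2]); print("hanger frame",d@[c,n],d@[-n,c])
grab("scene","s19");grab("top","t19")
B2=[rect(-73,87,-80,80,276-117),[(0,-84,160),(0,-84,276),(0,84,276),(0,84,160)]]
q=[s["eef_pos"][0],s["eef_pos"][1],-.322]
for i,o,bx in(("s19","c9",(130,150,290,310)),("t19","c8",(270,80,390,220))): overlay(i,[(g,GL,(0,0,255)),(q,B2,(255,255,0))],bx,4.5,o)
E
```

```text
{'time_s': 22.35, 'eef_pos': [562.012, -263.222, 256.28], 'eef_rot': [-1.574, 0.002, -0.322], 'qpos': [-0.496, 0.445, 1.266, -0.003, 1.432, -0.173], 'ft_force': [0.278, 0.604, -5.174], 'opening': 0.076}
hanger frame -4.978206787387978 0.10823602394094754
```

View pics/c9.png

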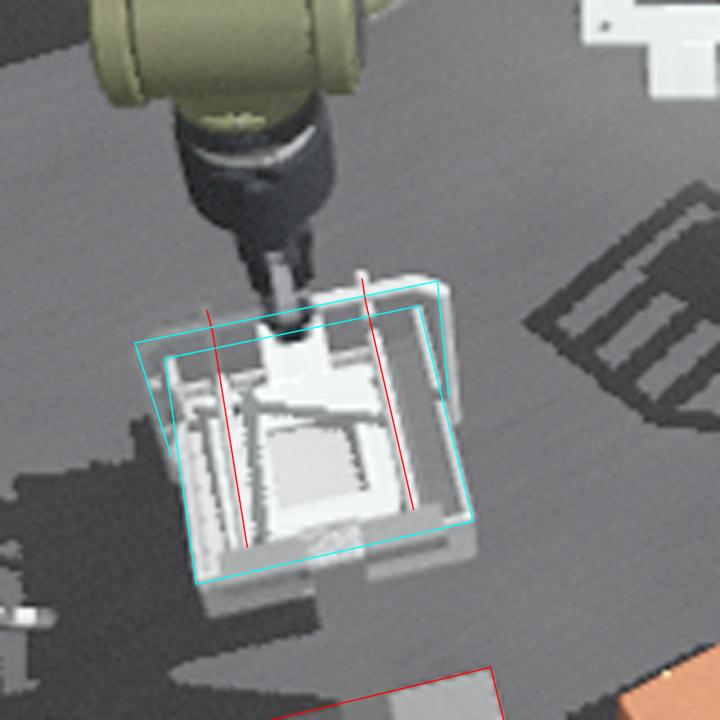

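View pics/c8.png

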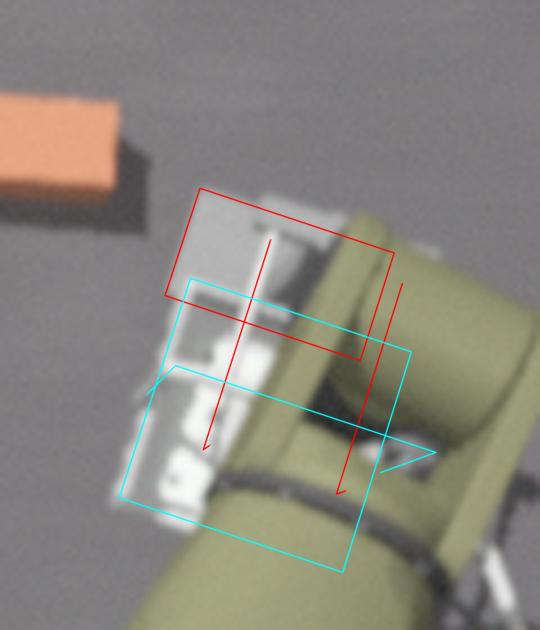

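Emit:
{"name": "drive_tool", "arguments": {"targets": [[[0,0.004,0,0,0,0,-1],[0,0.006,0,0,0,0,-1],[0,0.007,0,0,0,0,-1],[0,0.007,0,0,0,0,-1],[0,0.006,0,0,0,0,-1],[0,0.004,0,0,0,0,-1],[0,0.002,0,0,0,0,-1]]]}}

```text
time_s: 23.15
eef_pos: [562.0, -263.3, 219.7]
eef_rot: [-1.574, 0.002, -0.322]
ft_force: [0.8, -0.1, -5.2]
opening: 0.07
```

Emit:
{"name": "drive_tool", "arguments": {"targets": [[[0,0.002,0,0,0,0,-1],[0,0.001,0,0,0,0,-1],[0,0,0,0,0,0,-1]]]}}

```text
time_s: 23.45
eef_pos: [562.1, -263.4, 217.3]
eef_rot: [-1.574, 0.001, -0.322]
ft_force: [0.5, 0.0, -4.1]
opening: 0.075
```

```bash
python3 - <<'E'
from mv import *
st()
grab("scene","s20");crop("s20",130,160,270,300,5,"c9")
E
```

```text
{'time_s': 23.45, 'eef_pos': [562.085, -263.418, 217.313], 'eef_rot': [-1.574, 0.001, -0.322], 'qpos': [-0.496, 0.47, 1.32, -0.003, 1.352, -0.173], 'ft_force': [0.462, 0.004, -4.109], 'opening': 0.075}
```

View pics/c9.png

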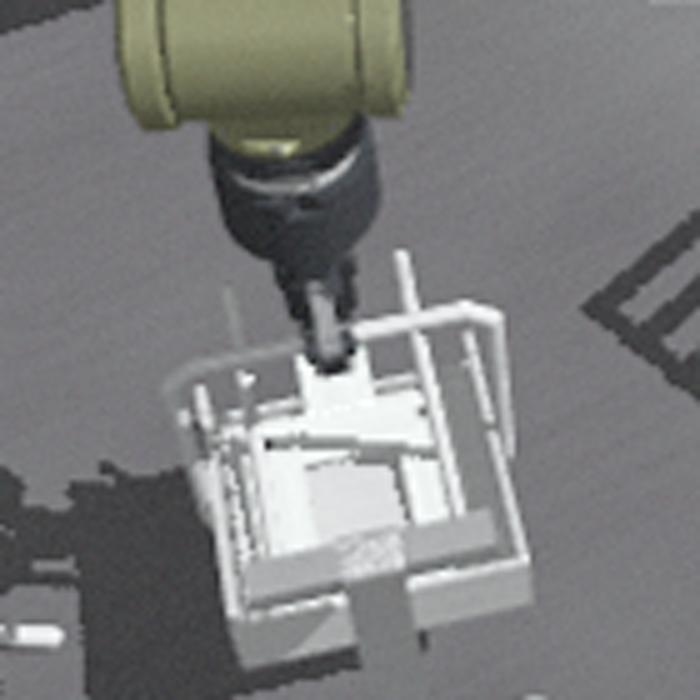

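Emit:
{"name": "drive_tool", "arguments": {"targets": [[[0,0.001,0,0,0,0,-1],[0,0.001,0,0,0,0,-1],[0,0,0,0,0,0,-1]]]}}

```text
time_s: 23.8
eef_pos: [562.0, -263.4, 215.1]
eef_rot: [-1.574, 0.002, -0.322]
ft_force: [-0.7, 0.2, -4.9]
opening: 0.078
```

Emit:
{"name": "drive_tool", "arguments": {"targets": [[[0,0.001,0,0,0,0,-1],[0,0,0,0,0,0,-1]]]}}

```text
time_s: 24.0
eef_pos: [562.2, -263.5, 214.8]
eef_rot: [-1.574, 0.0, -0.322]
ft_force: [-0.1, -0.6, -1.3]
opening: 0.077
```

Emit:
{"name": "drive_tool", "arguments": {"targets": [[[0,0.001,0,0,0,0,-1],[0,0,0,0,0,0,-1]]]}}

```text
time_s: 24.2
eef_pos: [562.4, -263.6, 214.5]
eef_rot: [-1.574, -0.001, -0.322]
ft_force: [-2.2, 1.0, 6.0]
opening: 0.076
```

Emit:
{"name": "drive_tool", "arguments": {"targets": [[[0,0,0,0,0,0,-0.3],[0,0,0,0,0,0,-0.3],[0,0,0,0,0,0,-0.3],[0,0,0,0,0,0,-0.3]]], "force": 20}}

```text
time_s: 24.6
eef_pos: [562.1, -263.4, 213.2]
eef_rot: [-1.574, 0.002, -0.322]
ft_force: [0.0, 0.5, -0.3]
opening: 0.349
```

```bash
python3 - <<'E'
from mv import *
st()
grab("scene","s21");crop("s21",130,160,270,300,5,"c9")
E
```

```text
{'time_s': 24.6, 'eef_pos': [562.051, -263.409, 213.192], 'eef_rot': [-1.574, 0.002, -0.322], 'qpos': [-0.496, 0.473, 1.326, -0.004, 1.344, -0.173], 'ft_force': [0.025, 0.521, -0.343], 'opening': 0.349}
```

View pics/c9.png

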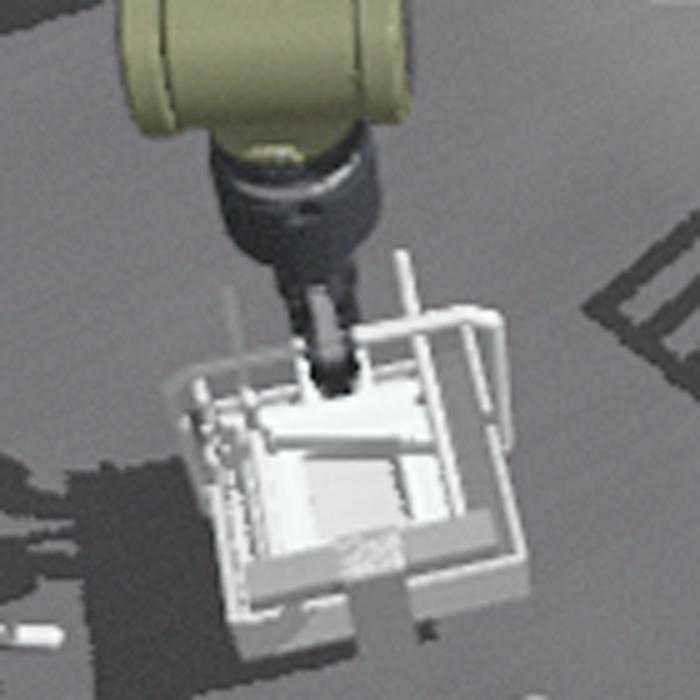

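Emit:
{"name": "drive_tool", "arguments": {"targets": [[[0,-0.004,0,0,0,0,-0.2],[0,-0.008,0,0,0,0,-0.2],[0,-0.01,0,0,0,0,-0.2],[0,-0.015,0,0,0,0,-0.2],[0,-0.025,0,0,0,0,-0.2],[0,-0.03,0,0,0,0,-0.2],[0,-0.03,0,0,0,0,-0.2],[0,0,0,0,0,0,-0.2]]]}}

```text
time_s: 25.45
eef_pos: [562.9, -263.3, 340.9]
eef_rot: [-1.575, -0.006, -0.322]
ft_force: [-0.6, -0.0, 0.9]
opening: 0.401
```

```bash
python3 - <<'E'
from mv import *
st()
s=bot.state(); r=R0(s); print("world -x100, +y0 in tool", r.inv().apply([-100,30,0]))
grab("scene","s22");crop("s22",130,160,270,300,5,"c9");grab("top","t22");crop("t22",260,90,390,220,5,"c8")
E
```

```text
{'time_s': 25.45, 'eef_pos': [562.928, -263.347, 340.907], 'eef_rot': [-1.575, -0.006, -0.322], 'qpos': [-0.495, 0.412, 1.121, -0.003, 1.601, -0.173], 'ft_force': [-0.64, -0.044, 0.883], 'opening': 0.401}
world -x100, +y0 in tool [-104.35305775   -0.63959136   -3.16705878]
```

View pics/c9.png

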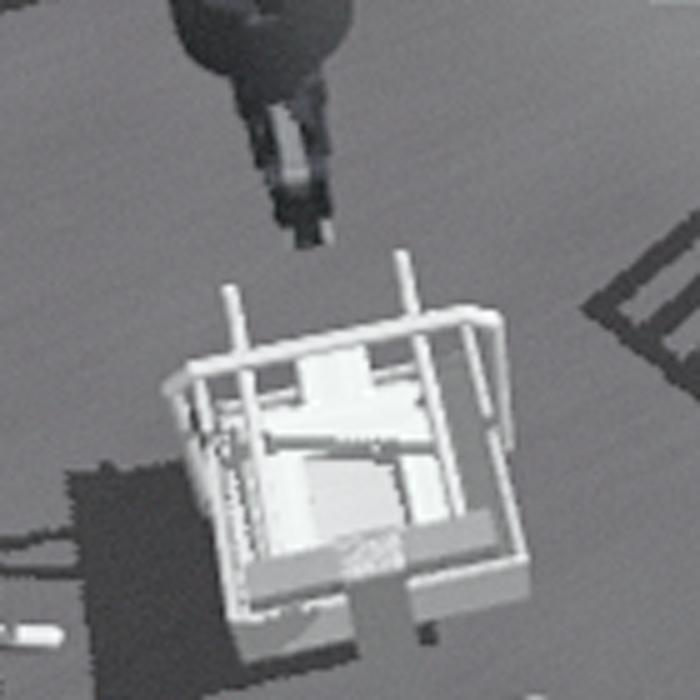

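View pics/c8.png

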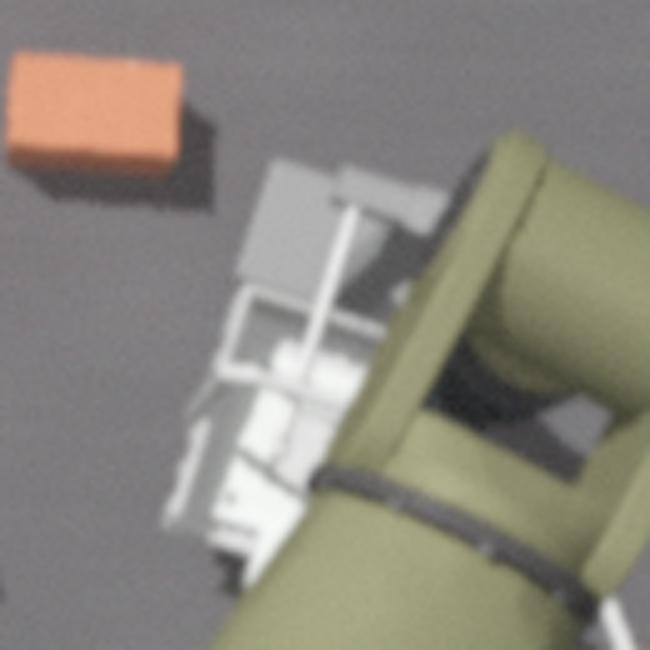

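Emit:
{"name": "drive_tool", "arguments": {"targets": [[[-0.02,-0.01,0,0,0,0,-0.2],[-0.03,-0.01,0,0,0,0,-0.2],[-0.03,0,0.02,0,0,0,-0.2],[-0.03,0,0.03,0,0,0,-0.2],[-0.03,0,0.03,0,0,0,-0.2],[-0.02,0,0.03,0,0,0,-0.2],[-0.01,0,0.03,0,0,0,-0.2],[0,0,0.02,0,0,0,-0.2]]]}}

```text
time_s: 26.35
eef_pos: [450.9, -55.6, 354.8]
eef_rot: [-1.574, 0.002, -0.321]
ft_force: [0.5, -0.1, -0.2]
opening: 0.402
```

```bash
python3 - <<'E'
from mv import *
st()
grab("scene","s23");crop("s23",150,190,250,310,6,"c9");grab("top","t23");crop("t23",280,100,380,220,6,"c8")
E
```

```text
{'time_s': 26.35, 'eef_pos': [450.863, -55.614, 354.809], 'eef_rot': [-1.574, 0.002, -0.321], 'qpos': [-0.202, 0.015, 1.567, -0.003, 1.562, 0.119], 'ft_force': [0.505, -0.113, -0.236], 'opening': 0.402}
```

View pics/c9.png

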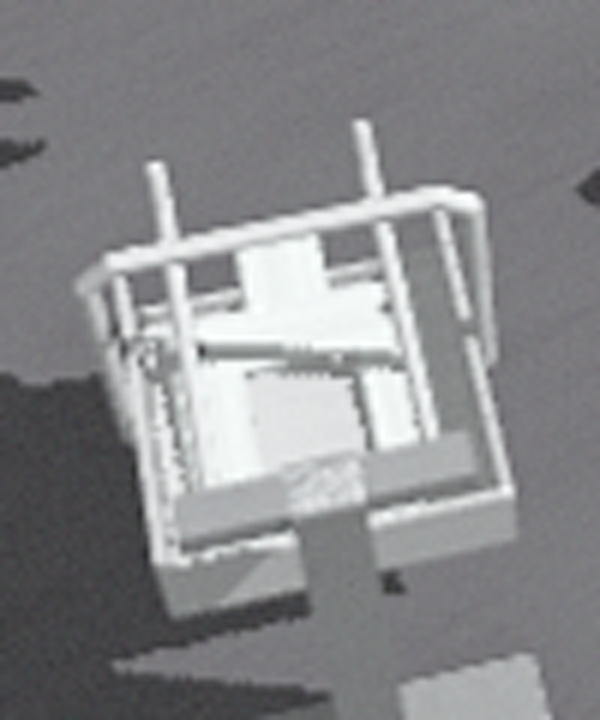

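View pics/c8.png

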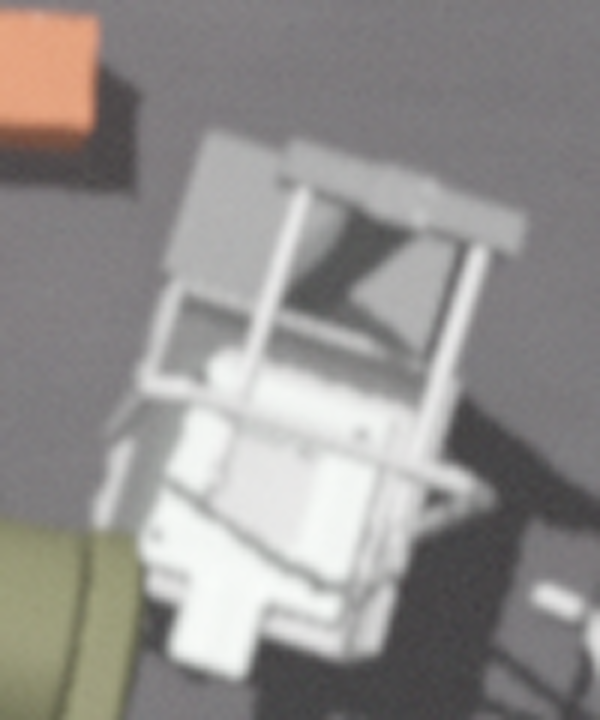

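```bash
python3 - <<'E'
from mv import *
S=lambda u,v:("s23",150+u/6-.4,190+v/6-.4); Tt=lambda u,v:("t23",280+u/6-.4,100+v/6-.4)
# basket frame origin at floor point, bar at 162
pts=[(*S(515,488),(87,80,45)),(*S(160,563),(87,-80,45)),(*S(484,198),(0,86,162)),(*S(78,283),(0,-86,162)),(*Tt(172,280),(87,80,45)),(*Tt(143,382),(0,86,162)),(*Tt(492,498),(0,-86,162)),(*Tt(350,660),(-73,-80,10)),(*Tt(98,520),(-73,80,45))]
def f(p):
    M=Ro.from_euler("ZYX",p[3:6]); return np.concatenate([proj(i,M.apply(L)+p[:3])[0]-[u,v] for i,u,v,L in pts])
r=least_squares(f,[566,-264,72,-.32,0,0],loss="soft_l1",x_scale=[100]*3+[1]*3); p=r.x
print(np.round(p,3),np.round(r.fun.reshape(-1,2),1).tolist())
M=Ro.from_euler("ZYX",p[3:6]); bar=M.apply([0,0,162])+p[:3]
g=np.array([566.7,-264.9,-.322]); d=bar-[g[0],g[1],234]; c,n=np.cos(g[2]),np.sin(g[2])
print("bar in hanger",d[:2]@[c,n],d[:2]@[-n,c],d[2],"tilt deg",np.degrees(np.arccos(M.as_matrix()[2,2])))
pp=[(*Tt(172,650),(-105,20,2)),(*Tt(243,680),(-105,-20,2)),(*Tt(215,352),(60,60,2)),(*S(240,247),(-105,-20,2)),(*S(320,237),(-105,20,2))]
pt=Ro.from_euler("y",.076)
def f2(q): 
    return np.concatenate([proj(i,M.apply(Ro.from_euler("z",q[2]).apply(pt.apply(L))+[q[0],q[1],6.5])+p[:3])[0]-[u,v] for i,u,v,L in pp])
r=least_squares(f2,[0,0,0],loss="soft_l1",x_scale=[10,10,.1]); print("plate in basket",np.round(r.x,3),np.round(r.fun,1))
E
```

```text
[ 5.54690e+02 -2.59082e+02  7.05260e+01 -3.27000e-01  4.80000e-02
 -6.00000e-03] [[0.0, 1.4], [-0.1, 2.1], [-0.9, -0.8], [0.2, -1.5], [-0.2, -0.2], [0.8, -0.5], [-0.5, -0.7], [0.1, 0.2], [-3.0, 6.4]]
bar in hanger -5.388310690092455 2.6955456705846044 -1.6670672716792865 tilt deg 2.7974870054278766
plate in basket [  6.079 -12.92   -0.091] [-0.1 -1.1 -0.6 -1.1  0.  -0.9 -1.2 -2.  -1.1 -2. ]
```

```bash
python3 - <<'E'
from mv import *
p=[554.7,-259.1,-.327]
import numpy as np
a,b=load("s22")[0].astype(int),load("s23")[0].astype(int)
print("diff basket region",np.abs(a-b)[225:295,165:240].mean(), "brick",np.abs(load("s0" if 0 else "scene0")[0].astype(int)-b)[285:330,262:320].mean(),"torch",np.abs(load("scene0")[0].astype(int)-b)[240:295,75:145].mean())
print(bot.job_done()); st()
E
```

```text
diff basket region 4.49384126984127 brick 3.769476372924649 torch 5.535324675324675
the job is handed in; nothing more can be done
None
the job is handed in; nothing more can be done
```

I handed the job in at about 26 s of the 72 s allowed, with the loaded basket hanging on both hanger prongs. The system reports no verdict, so what follows rests on my own image measurements.

**What I did**
- I took the middle-sized of the three plates, the one on the hearth.
- I drew it forward with the closed fingertips through its window, until about 47 mm of tab stuck out past the front edge. The image fit agreed with it lying flat there.
- I gripped the tab by its sides, lifted it clear, slid it in under the bail, lowered it over the front lip and let go.
- I then gripped the bail bar, carried the basket round to the free ends of the prongs, slid it on, lowered it until the weight came off, opened and backed away.

**Last checks**

| Check | Measured | Limit |
|---|---|---|
| Bar along the prongs | -5 mm from the seat | -40 to 100 mm |
| Bar across the prongs | +3 mm | ±35 mm |
| Bar height | -2 mm | -5 to +6 mm |
| Basket tilt | about 3° | 14° |
| Plate along the basket | about +6 mm | ±25 mm |
| Plate across the basket | about -13 mm, turned about 5° | ±25 mm |

- **Stillness and bystanders:** Two pictures about 0.9 s apart show the basket still. The firebrick and torch look unchanged from the first picture. I did not compare the jar that way, but the arm never came near it.
- **Disagreement:** The -13 mm across is more off-centre than the roughly -2 mm I measured when I set the plate down. It came from rough corner picks, and I did not resolve which is right. The basket walls allow at most about 16 mm, so either value is within the limit.
- **Fit quality:** One rim corner in the final basket fit was a poor pick, about 7 pixels off, and the fit was weighted to discount such outliers.

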